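# Mirror the row of lathe fittings on the other rack

## Robot

A 7-joint arm with a two-finger parallel gripper is mounted at the origin on the work surface. World frame = base frame: x ahead of the robot, y to its left, z up, the work surface at z = 0. Lengths are in m, angles in rad, forces in N, time in s.
With the tool pointing down it reaches from about 0.4 to 0.9 m from the base axis. Payload 5.5 kg.
Tool frame: the origin (TCP) lies on the centre line of the jaws, within the pads' length; the fingertips stand 19 mm ahead of it and the grasp point (between the pads) is the TCP; z points along the fingers, y is the direction in which the jaws open and shut (so a half turn about z gives the same grasp; the last joint's range is limited). The gripper opens to 85 mm and grips with 20 to 120 N. Pads are 22 mm wide; open, the fingers measure 114 mm over their backs; the gripper's body (76 mm by 85 mm) begins 54 mm behind the grasp point. The pads swing forward as they close: fully open they stand 13 mm farther back than shut.
Start: joints at [1.489, 0.501, -0.427, 1.55, 0.221, 1.138, -0.21], TCP at [0.22, -0.612, 0.21] pointing down, gripper open.
Joint ranges: [-2.88, 2.88], [-0.31, 2.03], [-1.54, 1.56], [0.2, 2.42], [-1.41, 4.55], [0.19, 2.02], [-2.57, 2.57]. Speed limits (rad/s): [2.57, 2.57, 3.14, 3.14, 3.14, 3.14, 3.14].

## Interface

Orientations are given as [roll, pitch, yaw] about the fixed x, y, z axes, in that order (R = Rz(yaw) Ry(pitch) Rx(roll)).
In Python, from station import r gives the robot as it stands.
- The arm moves only by the tool apply_moves, never from a script. Its argument "series" is a list of rows, each a list of 7 numbers: the shift along the tool's x, y, z scaled (see below), then the turn, a rotation vector about the tool's x, y, z scaled (see below), then the opening, from 0 (shut) to 1 (fully open). In form: [[x, y, z, ax, ay, az, claw], ...]. A call has 1 to 12 rows; each row is the pose to reach, as a shift and turn from the pose measured when the call began, along the tool's axes at that moment; what a row does not reach only later rows make up. The controller multiplies each number of a shift by 30 cm and each number of a turn by 30 degrees. A row lasts 1/10 s, in which the tool goes at most 50 mm and 8.59 degrees, less where a joint would pass 70% of its speed; a pose out of reach is approached as far as the arm can. A call with a number of a shift or a turn outside -1 to 1 is refused whole. A call with a gripper value outside its range is refused whole. The fingers move at their own pace and stop on an object; "force" is the grip in N (left out, the last holds). Time passes only in rows, so rows that repeat a pose let the fingers close. It gives the time, the measured TCP pose, the force and the opening at its end, in the units of the state.
- r.observe(): the state, without advancing time (a new reading comes with each control period).
- r.get_image(name): name is "side" or "top"; returns (picture, depth): 420x560x3 uint8, blue, green, red; 420x560 float32, m along the optical axis (not along the pixel's ray), 0 where there is no reading.
- r.calibration(name): a dict with "fovy" (degrees; the focal length in pixels is half the picture's height over the tangent of half this angle, whatever the lens; pixels are square), "cx", "cy" (the principal point, pixels), "rvec" (rotation vector, rad) and "tvec" (3), from world to camera coordinates, as OpenCV has them. Camera axes: x right, y down, z forward; pixel columns grow to the right and rows downward; lengths in m; the calibration is good to about 2 mm. A picture is of the moment at which its call begins. calibration takes no time and is no camera call.
- r.close_job(): hands the job in, once; it reports no verdict.
The state is a dict: "t": time; "joint_pos": joint angles; "qvel": joint speeds; "joint_torque": joint torques, N m; "eef_pos": TCP position; "tcp_rot": TCP orientation; "ft_force": force on the tool from outside, world axes, zero at the start; "moment": the same for the moment, N m; "opening": opening from 0.0 (shut) to 1.0 (fully open).
Only numpy, scipy, OpenCV 4.12 (cv2) and the standard library are available. Lean on these libraries where they do the work, as an engineer would, in place of code of your own. Each camera call takes 0.05 s, during which the arm holds its last target.

## Task

The next turner works from the opposite side of the bench, so move the four lathe fittings from the dark storage rack to the empty plywood rack in reverse order: the fitting at the left end of the storage rack goes to the right end of the plywood rack, the second from the left to the second from the right, and so on (left and right as seen from the robot, looking out over the bench). Keep each one upright, set it down rather than dropping it, and leave it standing freely in its own pocket, flat on the pocket floor.

Things in the scene. Friction and masses are not known exactly. Their poses are not given: they have to be found in the camera images.
- chuck: Drill chuck: steel cylinder, diameter 40 all the way from 3 to 54 above its underside apart from shallow grooves at 24 to 32, then a cone up to 66 with three little jaws to 75. Mass about 0.4 kg. Good grip: diameter 40, at 42 above the underside. Sizes in mm. One of the four fittings; stands upright and loose in its nest at the start. Origin: centre of its underside; z up along its axis; its yaw is arbitrary (it is round).
- centre: Lathe centre: steel, round flange foot diameter 44 and 9 thick, body diameter 30 from 11 to 56 above its underside, then a sharp cone to 80. Mass about 0.36 kg. Good grip: diameter 30, at 42 above the underside. Sizes in mm. One of the four fittings; stands upright and loose in its nest at the start. Origin: centre of its underside; z up along its axis; its yaw is arbitrary (it is round).
- pulley: Stepped pulley: bare aluminium, step diameter 46 up to height 14, step diameter 36 up to 28, then a plain hub diameter 25 from 29 up to the flat top at 56. Mass about 0.16 kg. Good grip: the hub, diameter 25, at 44 above the underside. Sizes in mm. One of the four fittings; stands upright and loose in its nest at the start. Origin: centre of its underside; z up along its axis; its yaw is arbitrary (it is round).
- beech: Turned beech former (pale wood): foot diameter 44 and 10 thick, neck diameter 28 from 26 to 50 above its underside, wider round head diameter 38 at 58 to 66, top at 73. Mass about 0.06 kg. Good grip: the neck, diameter 28, at 39 above the underside. Sizes in mm. One of the four fittings; stands upright and loose in its nest at the start. Origin: centre of its underside; z up along its axis; its yaw is arbitrary (it is round).
- chuck_nest: The square pocket of the storage rack in which the drill chuck stands at the start (dark wood, fixed, 72 x 72 mm outside, 64 x 64 inside, walls 4 thick and 16 high over all, floor 4 thick). The four nests are alike and stand in one row on the storage rack, in an order that is new each time. Origin: centre of its underside, so the pocket floor is at z = 4 mm in its frame and the wall tops at 16 mm; axes as the storage rack's.
- centre_nest: The square pocket of the storage rack in which the lathe centre stands at the start (dark wood, fixed, 72 x 72 mm outside, 64 x 64 inside, walls 4 thick and 16 high over all, floor 4 thick). The four nests are alike and stand in one row on the storage rack, in an order that is new each time. Origin: centre of its underside, so the pocket floor is at z = 4 mm in its frame and the wall tops at 16 mm; axes as the storage rack's.
- pulley_nest: The square pocket of the storage rack in which the stepped pulley stands at the start (dark wood, fixed, 72 x 72 mm outside, 64 x 64 inside, walls 4 thick and 16 high over all, floor 4 thick). The four nests are alike and stand in one row on the storage rack, in an order that is new each time. Origin: centre of its underside, so the pocket floor is at z = 4 mm in its frame and the wall tops at 16 mm; axes as the storage rack's.
- beech_nest: The square pocket of the storage rack in which the beech former stands at the start (dark wood, fixed, 72 x 72 mm outside, 64 x 64 inside, walls 4 thick and 16 high over all, floor 4 thick). The four nests are alike and stand in one row on the storage rack, in an order that is new each time. Origin: centre of its underside, so the pocket floor is at z = 4 mm in its frame and the wall tops at 16 mm; axes as the storage rack's.
- store_rack: Storage rack: fixed dark wooden board, 88 x 320 mm and 12 thick, lying flat; carries the four nests in a row along its y axis, centres at y = -114, -38, +38 and +114 mm, x = 0. Origin: centre of its underside. z up; its y axis points to the robot's left within about 15 degrees. It lies left or right of the middle of the bench, new each time.
- carry_rack: Carrying rack: the same shape in pale plywood, empty at the start, fixed. Board 88 x 320 mm and 12 thick with four square pockets made in one with it, 64 x 64 mm inside, walls 4 mm thick, pocket centres at y = -114, -38, +38 and +114 mm, x = 0 in its frame. Pocket floors lie at z = 16 mm, wall tops at z = 28 mm. Origin: centre of its underside. z up; its y axis points to the robot's left within about 15 degrees. It lies on the other side of the bench from the storage rack.
Things that resemble listed ones, but are neither listed nor needed, are in the scene too. Leave any orange look-alike of the chuck alone.

How it is judged:
At the end, for the whole second after the job is handed in: Each fitting stands in the plywood rack's pocket that mirrors its starting nest (nest at y of the storage rack, pocket at -y of the carrying rack), within 14 mm of the pocket centre in x and y, underside within 4 mm of the pocket floor, within 0.1 rad of upright, at rest and released (((y of chuck_nest in the frame of store_rack between -0.134 and -0.094 m and y of chuck in the frame of carry_rack between 0.1 and 0.128 m) or (y of chuck_nest in the frame of store_rack between -0.058 and -0.018 m and y of chuck in the frame of carry_rack between 0.024 and 0.052 m) or (y of chuck_nest in the frame of store_rack between 0.018 and 0.058 m and y of chuck in the frame of carry_rack between -0.052 and -0.024 m) or (y of chuck_nest in the frame of store_rack between 0.094 and 0.134 m and y of chuck in the frame of carry_rack between -0.128 and -0.1 m)) and x of chuck in the frame of carry_rack between -0.014 and 0.014 m and z of chuck in the frame of carry_rack between 0.012 and 0.02 m and angle between each of chuck, centre, pulley, beech's own z axis and vertical below 0.1 rad and linear speed of each of chuck, centre, pulley, beech below 0.02 m/s and angular speed of each of chuck, centre, pulley, beech below 0.3 rad/s and contact force between the fingers and chuck below 0.05 N and ((y of centre_nest in the frame of store_rack between -0.134 and -0.094 m and y of centre in the frame of carry_rack between 0.1 and 0.128 m) or (y of centre_nest in the frame of store_rack between -0.058 and -0.018 m and y of centre in the frame of carry_rack between 0.024 and 0.052 m) or (y of centre_nest in the frame of store_rack between 0.018 and 0.058 m and y of centre in the frame of carry_rack between -0.052 and -0.024 m) or (y of centre_nest in the frame of store_rack between 0.094 and 0.134 m and y of centre in the frame of carry_rack between -0.128 and -0.1 m)) and x of centre in the frame of carry_rack between -0.014 and 0.014 m and z of centre in the frame of carry_rack between 0.012 and 0.02 m and contact force between the fingers and centre below 0.05 N and ((y of pulley_nest in the frame of store_rack between -0.134 and -0.094 m and y of pulley in the frame of carry_rack between 0.1 and 0.128 m) or (y of pulley_nest in the frame of store_rack between -0.058 and -0.018 m and y of pulley in the frame of carry_rack between 0.024 and 0.052 m) or (y of pulley_nest in the frame of store_rack between 0.018 and 0.058 m and y of pulley in the frame of carry_rack between -0.052 and -0.024 m) or (y of pulley_nest in the frame of store_rack between 0.094 and 0.134 m and y of pulley in the frame of carry_rack between -0.128 and -0.1 m)) and x of pulley in the frame of carry_rack between -0.014 and 0.014 m and z of pulley in the frame of carry_rack between 0.012 and 0.02 m and contact force between the fingers and pulley below 0.05 N and ((y of beech_nest in the frame of store_rack between -0.134 and -0.094 m and y of beech in the frame of carry_rack between 0.1 and 0.128 m) or (y of beech_nest in the frame of store_rack between -0.058 and -0.018 m and y of beech in the frame of carry_rack between 0.024 and 0.052 m) or (y of beech_nest in the frame of store_rack between 0.018 and 0.058 m and y of beech in the frame of carry_rack between -0.052 and -0.024 m) or (y of beech_nest in the frame of store_rack between 0.094 and 0.134 m and y of beech in the frame of carry_rack between -0.128 and -0.1 m)) and x of beech in the frame of carry_rack between -0.014 and 0.014 m and z of beech in the frame of carry_rack between 0.012 and 0.02 m and contact force between the fingers and beech below 0.05 N); the robot touches nothing.
It fails at once if a fitting is tipped over (more than 35 degrees from upright) (angle between any of chuck, centre, pulley, beech's own z axis and vertical above 0.61 rad).
It fails at once if a fitting is dropped from a height or knocked away (faster than 0.7 m/s while the fingers do not hold it: a fall of about 25 mm) ((linear speed of chuck above 0.7 m/s and contact force between the fingers and chuck below 0.05 N) or (linear speed of centre above 0.7 m/s and contact force between the fingers and centre below 0.05 N) or (linear speed of pulley above 0.7 m/s and contact force between the fingers and pulley below 0.05 N) or (linear speed of beech above 0.7 m/s and contact force between the fingers and beech below 0.05 N)).
It also fails if it takes over 104 s, if anything falls off the work surface, if the arm or the gripper's body presses on something with over 40 N, if the wrist force passes 120 N, or if a joint passes its speed limit or range.

## Working session

There is one attempt and no reset: what is moved stays moved. The work goes in short steps, Python scripts to look and compute and a tool call to move; the robot and the scene stay as the last step left them, time stands still between calls to the robot, and variables do not carry over. Pictures are saved under pics/ and viewed, and the job is handed in when it is done.

Besides the shell and the picture viewer there is one more tool, called after "Request:" as name([rows], argument=value, ...), one row to a line, values as JSON. apply_moves: Moves the arm, as the interface text tells. Its arguments: {"type":"object","properties":{"series":{"type":"array","items":{"type":"array","items":{"type":"number","minimum":-1,"maximum":1}}},"force":{"type":"number"}},"required":["series"]}

```bash
ls; mkdir -p pics; python3 - <<'E'
from station import r
import cv2,numpy as np
print(r.observe())
for n in("side","top"):
    im,d=r.get_image(n); cv2.imwrite(f"pics/{n}0.png",im); np.save(f"{n}0.npy",d); print(n,r.calibration(n))
E
```

```text
pics
{'t': 0.0, 'joint_pos': array([ 1.48918542,  0.50182676, -0.4267777 ,  1.55147112,  0.22079233,
        1.13827718, -0.21034644]), 'qvel': array([-8.48553008e-04, -1.99156214e-03, -6.02405124e-04, -1.14622038e-04,
        5.18526242e-05, -1.12971191e-04, -8.35427804e-04]), 'joint_torque': array([-3.06302982e-04, -5.69518590e+01, -5.81620842e+00, -2.80938488e+01,
        1.06702116e-02,  1.18554110e-02, -7.83482761e-06]), 'eef_pos': array([ 0.21941849, -0.61106346,  0.20926261]), 'tcp_rot': array([-3.13966447e+00, -6.34447016e-05,  3.44808389e-01]), 'ft_force': array([-0.87199807,  1.10986274,  0.09116997]), 'moment': array([-0.00445695,  0.01258726,  0.02102237]), 'opening': 0.9965864197146707}
side {'fovy': 45.724654902085724, 'cx': 281.8949663682431, 'cy': 205.04958147012138, 'rvec': array([ 0.6348919 , -2.69402649,  1.04794455]), 'tvec': array([0.44698599, 0.18104321, 1.03415856])}
top {'fovy': 45.58986920873442, 'cx': 277.9562406146646, 'cy': 202.64730023962073, 'rvec': array([ 2.15130716, -2.17218126,  0.11129164]), 'tvec': array([0.00407338, 0.51195402, 1.18232779])}
```

View pics/top0.png

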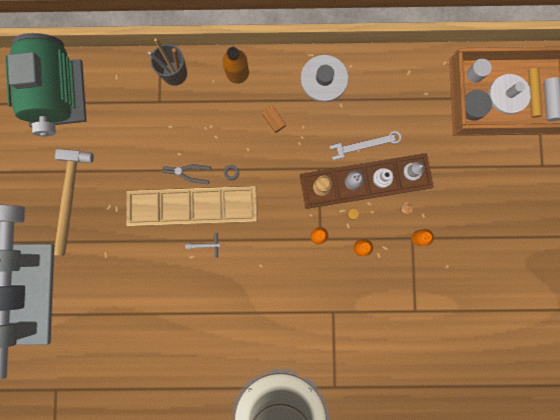

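View pics/side0.png

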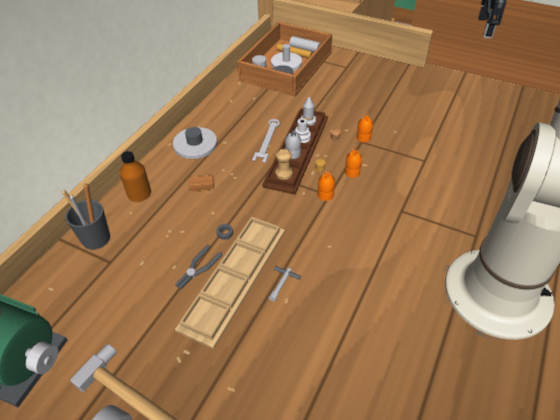

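```bash
cat > h.py <<'E'
import cv2,numpy as np
from scipy.spatial.transform import Rotation as Ro
from station import r
def cal(n):
    c=r.calibration(n); f=210/np.tan(np.radians(c['fovy']/2))
    return f,c['cx'],c['cy'],cv2.Rodrigues(np.array(c['rvec']))[0],np.array(c['tvec'])
def ray(n,uv,z):
    f,cx,cy,R,t=cal(n); uv=np.atleast_2d(uv).astype(float)
    d=np.c_[(uv[:,0]-cx)/f,(uv[:,1]-cy)/f,np.ones(len(uv))]@R
    o=-R.T@t; s=(z-o[2])/d[:,2]; return o+d*s[:,None]
def pts(n,D):
    f,cx,cy,R,t=cal(n); v,u=np.mgrid[:420,:560]
    P=np.stack([(u-cx)/f*D,(v-cy)/f*D,D],-1); return (P-t)@R
def proj(n,X):
    f,cx,cy,R,t=cal(n); p=np.atleast_2d(X)@R.T+t
    return np.c_[p[:,0]/p[:,2]*f+cx,p[:,1]/p[:,2]*f+cy]
E
python3 - <<'E'
from h import *
im=cv2.imread('pics/top0.png');D=np.load('top0.npy')
c=cv2.resize(im[140:260,290:445],None,fx=5,fy=5,interpolation=cv2.INTER_CUBIC);cv2.imwrite('pics/cropt.png',c)
s=cv2.imread('pics/side0.png');cv2.imwrite('pics/crops.png',cv2.resize(s[90:205,255:385],None,fx=5,fy=5,interpolation=cv2.INTER_CUBIC))
P=pts('top',D)
for u,v in[(322,185),(353,180),(383,177),(413,172),(300,300),(145,207),(160,187),(325,155+50)]:print(u,v,P[v,u].round(4))
Z=P[...,2]
dz=np.clip(Z*2500,0,255).astype(np.uint8);cv2.imwrite('pics/z.png',dz)
E
```

```text
322 185 [ 0.5448 -0.103   0.092 ]
353 180 [ 0.5565 -0.1754  0.0864]
383 177 [ 0.565  -0.2478  0.0725]
413 172 [ 0.577  -0.3196  0.0678]
300 300 [ 0.2769 -0.052   0.0003]
145 207 [0.5059 0.325  0.0157]
160 187 [ 0.5577  0.2936 -0.003 ]
325 205 [ 0.5075 -0.1166  0.0056]
```

View pics/cropt.png

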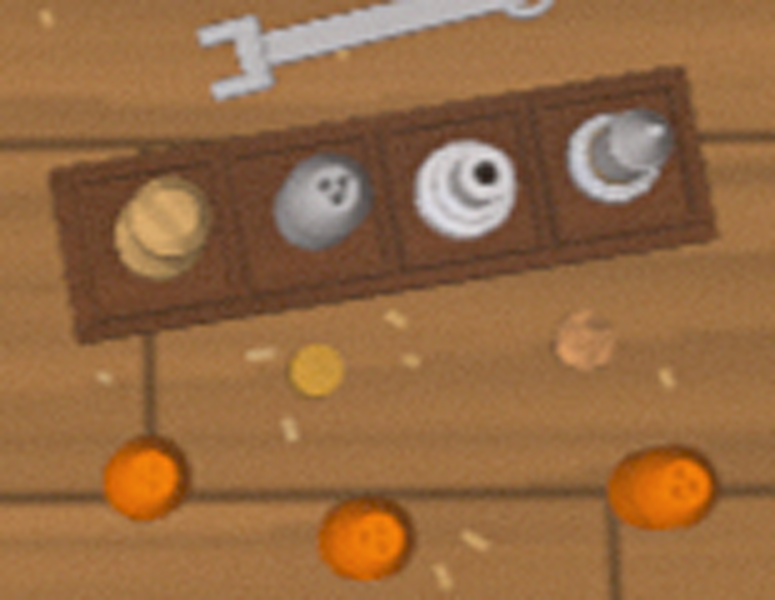

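View pics/crops.png

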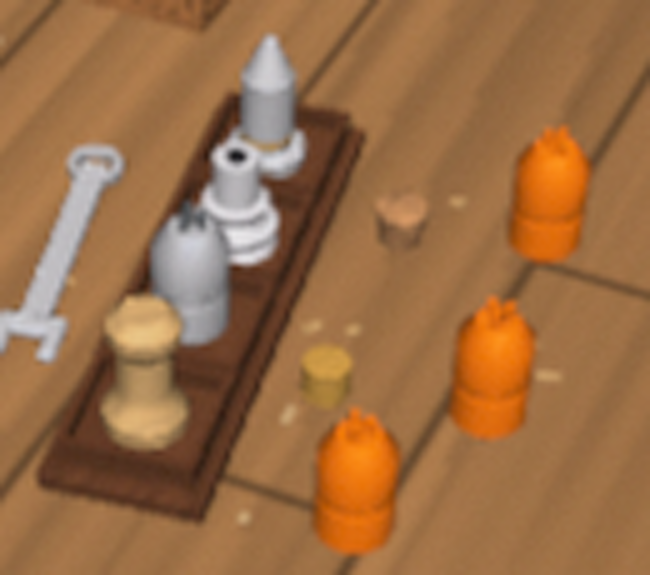

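View pics/z.png

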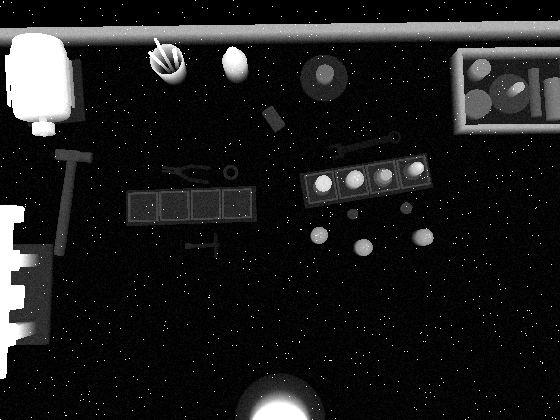

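```bash
cat > fit.py <<'E'
from h import *
from scipy.optimize import least_squares
def cloud(b):
    P=[];
    for n in('top','side'):
        D=cv2.medianBlur(np.load(f'{n}{b}.npy'),3); Q=pts(n,D); Q[D==0]=np.nan; P.append(Q.reshape(-1,3))
    return P
def circ(C,c0,zl,zh,R,rad=.035):
    out=[]
    for sel in (C[:1],C[1:],C):
        A=np.vstack(sel); m=(A[:,2]>zl)&(A[:,2]<zh)&(np.hypot(A[:,0]-c0[0],A[:,1]-c0[1])<rad)
        A=A[m]
        if len(A)<5: out.append((len(A),None)); continue
        s=least_squares(lambda p:np.hypot(A[:,0]-p[0],A[:,1]-p[1])-R,c0,loss='soft_l1',f_scale=.002)
        out.append((len(A),s.x.round(4),round(float(np.sqrt(np.mean(s.fun**2))),4)))
    return out
E
python3 - <<'E'
from fit import *
C=cloud(0); T=C[0].reshape(420,560,3)
im=cv2.imread('pics/top0.png')
for name,(u0,u1,v0,v1) in dict(carry=(118,265,182,230),store=(296,440,150,212)).items():
    sub=T[v0:v1,u0:u1]; 
    m=((sub[...,2]>.009)&(sub[...,2]<.05)).astype(np.uint8)
    m=cv2.morphologyEx(m,cv2.MORPH_OPEN,np.ones((3,3)))
    cs=max(cv2.findContours(m,0,cv2.CHAIN_APPROX_NONE)[0],key=cv2.contourArea)
    X=ray('top',cs[:,0]+[u0,v0],.012)[:,:2]
    print(name,'depth',cv2.minAreaRect((X*1000).astype(np.float32)),'n',len(cs))
    h=cv2.cvtColor(im[v0:v1,u0:u1],cv2.COLOR_BGR2HSV)
    if name=='store': mm=(im[v0:v1,u0:u1].sum(-1)<230)
    else: mm=(h[...,2]>195)
    mm=cv2.morphologyEx(mm.astype(np.uint8),cv2.MORPH_CLOSE,np.ones((9,9)));mm=cv2.morphologyEx(mm,cv2.MORPH_OPEN,np.ones((7,7)))
    cs=max(cv2.findContours(mm,0,cv2.CHAIN_APPROX_NONE)[0],key=cv2.contourArea)
    X=ray('top',cs[:,0]+[u0,v0],.012)[:,:2]
    R=cv2.minAreaRect((X*1000).astype(np.float32));print('colour',R)
for nm,c0,zl,zh,R in[('beech',(.538,-.103),.044,.064,.014),('chuck',(.55,-.175),.022,.066,.02),('pulley',(.56,-.247),.047,.070,.0125),('pulley46',(.56,-.247),.019,.028,.023),('centre',(.57,-.318),.03,.070,.015)]:
    for k in range(2):
        o=circ(C,c0,zl,zh,R); c0=o[2][1]
    print(nm,o)
E
```

```text
carry depth ((508.77386474609375, 213.3448486328125), (88.21939086914062, 319.0511474609375), 1.4558520317077637) n 325
colour ((504.10015869140625, 212.5985565185547), (95.90945434570312, 315.6141662597656), 1.5506523847579956)
store depth ((567.3833618164062, -217.28919982910156), (88.37751770019531, 320.13116455078125), 8.888938903808594) n 318
colour ((567.5322265625, -219.51806640625), (105.92400360107422, 320.6571350097656), 9.206814765930176)
beech [(2, None), (66, array([ 0.5513, -0.1076]), 0.0008), (68, array([ 0.5512, -0.1076]), 0.0008)]
chuck [(197, array([ 0.5411, -0.1602]), 0.0061), (249, array([ 0.5364, -0.1601]), 0.0056), (446, array([ 0.5381, -0.1598]), 0.0059)]
pulley [(39, array([ 0.5566, -0.2441]), 0.0054), (71, array([ 0.5624, -0.2375]), 0.005), (110, array([ 0.56  , -0.2393]), 0.0053)]
pulley46 [(184, array([ 0.5565, -0.2383]), 0.0074), (98, array([ 0.5554, -0.2371]), 0.0077), (282, array([ 0.5558, -0.2377]), 0.0075)]
centre [(83, array([ 0.5725, -0.3071]), 0.0072), (133, array([ 0.5741, -0.3068]), 0.005), (216, array([ 0.5733, -0.307 ]), 0.006)]
```

```bash
python3 - <<'E'
from fit import *
C=cloud(0)
for nm,c0,zl,zh,R in[('beech',(.55,-.105),.044,.064,.014),('beechfoot',(.55,-.105),.019,.024,.022),('chuck',(.5615,-.18),.022,.066,.02),('pulley',(.573,-.255),.048,.069,.0125),('pulley46',(.573,-.255),.02,.028,.023),('centre',(.585,-.33),.03,.070,.015)]:
    for k in range(3):
        o=circ(C,c0,zl,zh,R,R+.007 if k else R+.012); c0=o[2][1]
    print(nm,o)
E
```

```text
beech [(2, None), (66, array([ 0.5513, -0.1076]), 0.0008), (68, array([ 0.5512, -0.1076]), 0.0008)]
beechfoot [(29, array([ 0.5543, -0.1118]), 0.0033), (32, array([ 0.5523, -0.1075]), 0.0014), (61, array([ 0.5526, -0.1082]), 0.003)]
chuck [(59, array([ 0.5638, -0.1831]), 0.0003), (168, array([ 0.5637, -0.1833]), 0.0012), (227, array([ 0.5637, -0.1833]), 0.0011)]
pulley [(29, array([ 0.5721, -0.2555]), 0.0005), (64, array([ 0.5718, -0.2564]), 0.0006), (93, array([ 0.5719, -0.2561]), 0.0007)]
pulley46 [(24, array([ 0.5728, -0.2588]), 0.0032), (19, array([ 0.5726, -0.2588]), 0.0018), (43, array([ 0.5727, -0.2588]), 0.0027)]
centre [(78, array([ 0.5875, -0.3291]), 0.0006), (131, array([ 0.587 , -0.3295]), 0.0011), (209, array([ 0.5872, -0.3293]), 0.001)]
```

```bash
cat > go.py <<'E'
from h import *
import sys
def go(x,y,z,yaw):
    s=r.observe(); R=Ro.from_euler('xyz',s['tcp_rot']); p=np.array(s['eef_pos'])
    d=R.inv().apply(np.array([x,y,z])-p); t=(R.inv()*Ro.from_euler('xyz',[180,0,yaw],degrees=True)).as_rotvec(degrees=True)
    print('t',round(s['t'],2),'p',p.round(4),'rot',np.degrees(s['tcp_rot']).round(2),'j',np.array(s['joint_pos']).round(2),'open',round(s['opening'],3),'F',np.round(s['ft_force'],1))
    print('->',(d/.3).round(3),(t/30).round(3))
if __name__=='__main__':
    a=[float(v) for v in sys.argv[1:]]
    go(*a)
E
python3 go.py .587 -.3293 .21 98.9;python3 go.py .587 -.3293 .21 45
```

```text
t 0.1 p [ 0.2194 -0.6111  0.2093] rot [-179.9    -0.     19.76] j [ 1.49  0.5  -0.43  1.55  0.22  1.14 -0.21] open 0.999 F [ 0.5 -0.4 -0.2]
-> [ 1.471e+00 -4.700e-01 -1.000e-03] [-3.000e-03 -2.000e-03 -2.638e+00]
t 0.1 p [ 0.2194 -0.6111  0.2093] rot [-179.9    -0.     19.76] j [ 1.49  0.5  -0.43  1.55  0.22  1.14 -0.21] open 0.999 F [ 0.5 -0.4 -0.2]
-> [ 1.471e+00 -4.700e-01 -1.000e-03] [-0.003 -0.001 -0.841]
```

Request:
apply_moves([
  [0.9,-0.29,0.03,0,0,-1,1],
  [0.9,-0.29,0.03,0,0,-1,1],
  [0.9,-0.29,0.03,0,0,-1,1],
  [0.9,-0.29,0.03,0,0,-1,1],
  [0.9,-0.29,0.03,0,0,-1,1],
  [0.9,-0.29,0.03,0,0,-1,1],
  [0.9,-0.29,0.03,0,0,-1,1],
], force=40)

```text
t: 0.8
eef_pos: [0.4499, -0.4314, 0.2005]
tcp_rot: [-3.14, -0.005, 0.879]
ft_force: [-0.7, -0.1, -0.2]
opening: 1.004
```

```bash
python3 go.py .587 -.3293 .20 98.9
```

```text
t 0.8 p [ 0.4499 -0.4314  0.2005] rot [-179.92   -0.31   50.35] j [ 1.17  0.5  -0.61  1.63  0.3   1.12 -0.21] open 1.004 F [-0.7 -0.1 -0.2]
-> [0.554 0.135 0.004] [ 0.002 -0.011 -1.618]
```

Request:
apply_moves([
  [0.554,0.135,0.004,0,-0.01,-1,1],
  [0.554,0.135,0.004,0,-0.01,-1,1],
  [0.554,0.135,0.004,0,-0.01,-1,1],
  [0.554,0.135,0.004,0,-0.01,-1,1],
  [0.554,0.135,0.004,0,-0.01,-1,1],
])

```text
t: 1.3
eef_pos: [0.5908, -0.3234, 0.1998]
tcp_rot: [3.14, -0.005, 1.412]
ft_force: [-0.6, 1.2, 0.4]
opening: 1.0
```

```bash
python3 go.py .587 -.3293 .20 98.9
```

```text
t 1.3 p [ 0.5908 -0.3234  0.1998] rot [179.91  -0.26  80.91] j [ 0.94  0.62 -0.72  1.49  0.42  1.19 -0.  ] open 1.0 F [-0.6  1.2  0.4]
-> [-0.021 -0.01  -0.001] [ 0.004 -0.008 -0.6  ]
```

Request:
apply_moves([
  [-0.021,-0.01,0,0.004,-0.008,-0.6,1],
  [-0.021,-0.01,0,0.004,-0.008,-0.6,1],
  [-0.021,-0.01,0,0.004,-0.008,-0.6,1],
  [-0.021,-0.01,0.13,0.004,-0.008,-0.6,1],
  [-0.021,-0.01,0.26,0.004,-0.008,-0.6,1],
  [-0.021,-0.01,0.26,0.004,-0.008,-0.6,1],
  [-0.021,-0.01,0.26,0.004,-0.008,-0.6,1],
])

```text
t: 2.0
eef_pos: [0.5862, -0.3293, 0.1216]
tcp_rot: [-3.14, -0.001, 1.723]
ft_force: [0.6, 0.3, 0.4]
opening: 0.997
```

```bash
python3 go.py .587 -.3293 .058 98.9
```

```text
t 2.0 p [ 0.5862 -0.3293  0.1216] rot [-1.7993e+02 -6.0000e-02  9.8750e+01] j [ 0.97  0.72 -0.75  1.55  0.53  1.08  0.24] open 0.997 F [0.6 0.3 0.4]
-> [-0.001  0.003  0.212] [-0.002 -0.002 -0.005]
```

Request:
apply_moves([
  [-0.001,0.003,0.1,-0.002,-0.002,-0.005,1],
  [-0.001,0.003,0.18,-0.002,-0.002,-0.005,1],
  [-0.001,0.003,0.212,-0.002,-0.002,-0.005,1],
  [-0.001,0.003,0.212,-0.002,-0.002,-0.005,1],
  [-0.001,0.003,0.212,-0.002,-0.002,-0.005,0.5],
  [-0.001,0.003,0.212,-0.002,-0.002,-0.005,0],
  [-0.001,0.003,0.212,-0.002,-0.002,-0.005,0],
  [-0.001,0.003,0.212,-0.002,-0.002,-0.005,0],
  [-0.001,0.003,0.212,-0.002,-0.002,-0.005,0],
  [-0.001,0.003,0.212,-0.002,-0.002,-0.005,0],
  [-0.001,0.003,0.212,-0.002,-0.002,-0.005,0],
  [-0.001,0.003,0.212,-0.002,-0.002,-0.005,0],
])

```text
t: 3.2
eef_pos: [0.5868, -0.3298, 0.0586]
tcp_rot: [-3.141, 0.001, 1.726]
ft_force: [-3.2, 0.1, 6.0]
opening: 0.195
```

```bash
python3 go.py .587 -.3293 .20 98.9
```

```text
t 3.2 p [ 0.5868 -0.3298  0.0586] rot [-1.7996e+02  3.0000e-02  9.8880e+01] j [ 0.94  0.79 -0.71  1.59  0.58  0.99  0.21] open 0.195 F [-3.2  0.1  6. ]
-> [ 0.001  0.001 -0.471] [-0.001  0.001 -0.001]
```

Request:
apply_moves([
  [0,0,0,0,0,0,0],
  [0,0,0,0,0,0,0],
  [0,0,0,0,0,0,0],
])

```text
t: 3.5
eef_pos: [0.5867, -0.3298, 0.0587]
tcp_rot: [-3.141, 0.0, 1.726]
ft_force: [-3.0, -0.1, 2.2]
opening: 0.192
```

```bash
python3 go.py .587 -.3293 .20 98.9; python3 - <<'E'
from h import *
for n in("side","top"):
    im,d=r.get_image(n); cv2.imwrite(f"pics/{n}1.png",im); np.save(f"{n}1.npy",d)
    u,v=proj(n,[.587,-.329,.08])[0].astype(int); print(u,v)
    cv2.imwrite(f'pics/{n}1c.png',cv2.resize(im[max(0,v-60):v+60,max(0,u-75):u+75],None,fx=4,fy=4))
E
```

```text
t 3.5 p [ 0.5867 -0.3298  0.0587] rot [-1.7994e+02  3.0000e-02  9.8880e+01] j [ 0.94  0.79 -0.71  1.59  0.58  0.99  0.21] open 0.192 F [-3.  -0.1  2.2]
-> [ 0.001  0.001 -0.471] [-0.002  0.001 -0.001]
307 102
418 166
```

View pics/side1c.png

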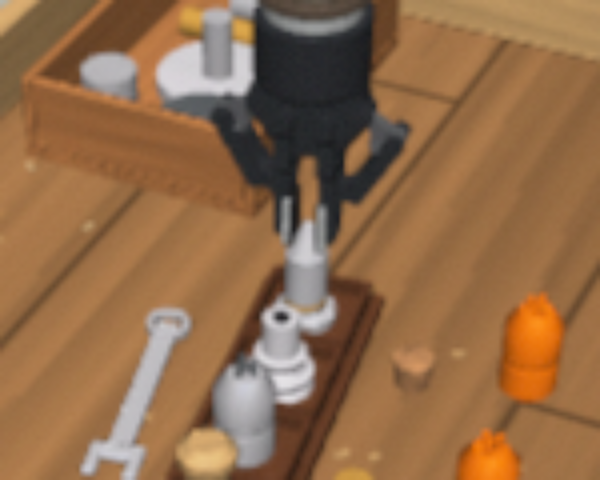

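```bash
python3 - <<'E'
from h import *
D=cv2.medianBlur(np.load('side1.npy'),3);P=pts('side',D)
for u,v in[(304,101),(303,99),(314,99),(315,96),(304,94),(309,101),(309,108),(310,85)]:print(u,v,P[v,u].round(4))
print(proj('side',[[.5868,-.3298,.0586],[.5868,-.3298,.0396],[.587,-.3293,.096]]))
E
```

```text
304 101 [ 0.5941 -0.3193  0.0884]
303 99 [ 0.5965 -0.3179  0.0951]
314 99 [ 0.5675 -0.3252  0.0993]
315 96 [ 0.566  -0.3278  0.1077]
304 94 [ 0.5936 -0.3173  0.1123]
309 101 [ 0.5813 -0.3237  0.0895]
309 108 [ 0.5782 -0.3183  0.0711]
310 85 [ 0.6627 -0.5134  0.0023]
[[307.80568447 108.629215  ]
 [307.64131074 114.22163683]
 [307.9943323   97.36140447]]
```

View pics/top1c.png

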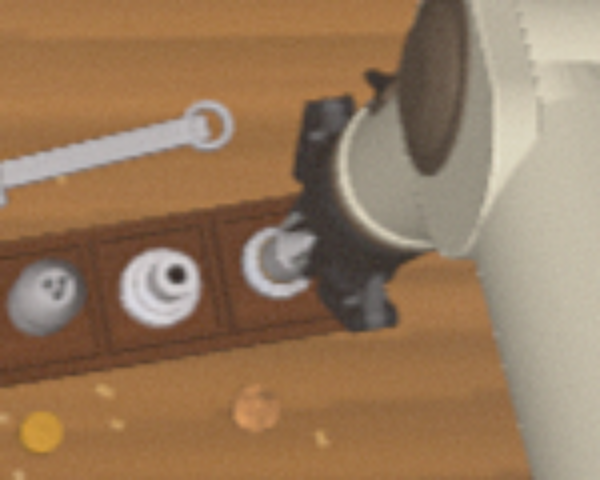

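Request:
apply_moves([
  [0,0,0,0,0,0,1],
  [0,0,0,0,0,0,1],
  [0,0,0,0,0,0,1],
  [0,0,0,0,0,0,1],
  [0,0,0,0,0,0,1],
  [0,0,0,0,0,0,1],
  [0,0,0,0,0,0,1],
  [0,0,0,0,0,0,1],
])

```text
t: 4.4
eef_pos: [0.5867, -0.3298, 0.0587]
tcp_rot: [-3.141, 0.0, 1.726]
ft_force: [-0.4, 1.8, -0.5]
opening: 0.997
```

```bash
python3 go.py .587 -.3293 .20 98.9; python3 - <<'E'
from fit import *
for n in("side","top"):
    im,d=r.get_image(n); cv2.imwrite(f"pics/{n}2.png",im); np.save(f"{n}2.npy",d)
    u,v=proj(n,[.587,-.329,.08])[0].astype(int); print(u,v)
    cv2.imwrite(f'pics/{n}2c.png',cv2.resize(im[max(0,v-60):v+60,max(0,u-75):u+75],None,fx=4,fy=4))
C=cloud(2)
print(circ(C,(.587,-.329),.03,.07,.015,.022))
A=C[1]; 
for k in(1,2):
    A=cloud(k)[1]
    m=(abs(A[:,0]-.587)<.075)&(abs(A[:,1]+.329)<.045)&(A[:,2]>.03)&(A[:,2]<.25)
    A=A[m]; 
    h,_=np.histogram(A[:,2],np.arange(.03,.25,.01)); print(k,h)
    for z in np.arange(.06,.19,.01):
        B=A[abs(A[:,2]-z)<.005]
        if len(B): print(round(z,3),len(B),'x',B[:,0].min().round(3),B[:,0].max().round(3),'y',B[:,1].min().round(3),B[:,1].max().round(3))
E
```

```text
t 4.4 p [ 0.5867 -0.3298  0.0587] rot [-1.7995e+02  3.0000e-02  9.8880e+01] j [ 0.94  0.79 -0.7   1.59  0.58  0.99  0.21] open 0.997 F [-0.4  1.8 -0.5]
-> [ 0.001  0.001 -0.471] [-0.002  0.001 -0.001]
307 102
418 166
[(71, array([ 0.5876, -0.329 ]), 0.0006), (124, array([ 0.587 , -0.3292]), 0.0009), (195, array([ 0.5873, -0.3291]), 0.0008)]
1 [ 30  29  33  35  40  46  51  46  33  65 119  88 100 132 181 150  70  34
  93 110 110]
0.06 31 x 0.572 0.596 y -0.335 -0.313
0.07 38 x 0.572 0.602 y -0.333 -0.314
0.08 40 x 0.572 0.6 y -0.333 -0.316
0.09 59 x 0.565 0.607 y -0.34 -0.317
0.1 41 x 0.565 0.607 y -0.337 -0.317
0.11 45 x 0.565 0.608 y -0.34 -0.316
0.12 43 x 0.55 0.615 y -0.335 -0.314
0.13 104 x 0.544 0.627 y -0.344 -0.311
0.14 95 x 0.538 0.635 y -0.347 -0.31
0.15 99 x 0.533 0.641 y -0.341 -0.309
0.16 99 x 0.527 0.645 y -0.331 -0.308
0.17 158 x 0.522 0.649 y -0.349 -0.307
0.18 179 x 0.523 0.647 y -0.349 -0.308
2 [ 29  32  31  35  45  26  26  42  44  42  47 137 139 145 138 199 182  30
  96 108 113]
0.06 35 x 0.572 0.597 y -0.334 -0.312
0.07 39 x 0.573 0.597 y -0.338 -0.314
0.08 37 x 0.576 0.598 y -0.337 -0.317
0.09 25 x 0.579 0.633 y -0.337 -0.314
0.1 32 x 0.533 0.641 y -0.334 -0.312
0.11 43 x 0.53 0.641 y -0.343 -0.311
0.12 49 x 0.531 0.641 y -0.345 -0.312
0.13 31 x 0.529 0.645 y -0.333 -0.311
0.14 94 x 0.514 0.658 y -0.348 -0.307
0.15 123 x 0.513 0.657 y -0.351 -0.306
0.16 172 x 0.515 0.658 y -0.354 -0.305
0.17 127 x 0.516 0.655 y -0.352 -0.307
0.18 176 x 0.517 0.654 y -0.351 -0.306
```

View pics/side2c.png

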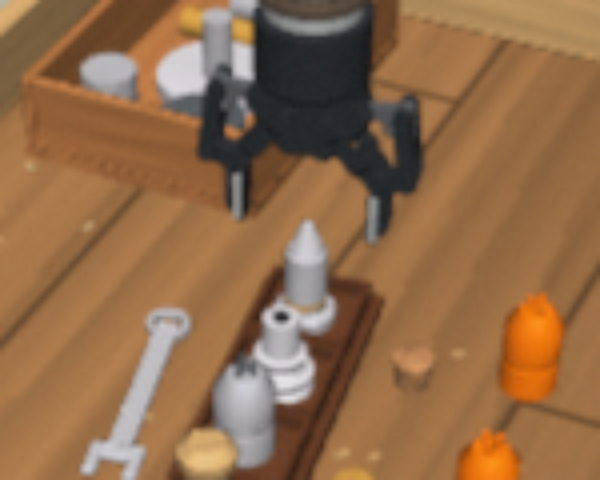

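Request:
apply_moves([
  [0,0.001,0.08,-0.002,0,0,1],
  [0,0.001,0.13,-0.002,0,0,1],
  [0,0.001,0.145,-0.002,0,0,1],
  [0,0.001,0.145,-0.002,0,0,1],
  [0,0.001,0.145,-0.002,0,0,0.4],
  [0,0.001,0.145,-0.002,0,0,0],
  [0,0.001,0.145,-0.002,0,0,0],
  [0,0.001,0.145,-0.002,0,0,0],
  [0,0.001,0.145,-0.002,0,0,0],
  [0,0.001,0.145,-0.002,0,0,0],
  [0,0.001,0.145,-0.002,0,0,0],
])

```text
t: 5.6
eef_pos: [0.5872, -0.3301, 0.0159]
tcp_rot: [3.141, 0.001, 1.726]
ft_force: [-0.8, -0.3, 4.3]
opening: 0.337
```

```bash
python3 go.py .587 -.3293 .16 98.9; python3 - <<'E'
from fit import *
for n in("side",):
    im,d=r.get_image(n); cv2.imwrite(f"pics/{n}3.png",im); np.save(f"{n}3.npy",d)
    u,v=proj(n,[.587,-.329,.08])[0].astype(int); print(u,v)
    cv2.imwrite(f'pics/{n}3c.png',cv2.resize(im[max(0,v-60):v+60,max(0,u-75):u+75],None,fx=4,fy=4))
E
```

```text
t 5.6 p [ 0.5872 -0.3301  0.0159] rot [1.7997e+02 7.0000e-02 9.8870e+01] j [ 0.92  0.84 -0.67  1.6   0.62  0.93  0.18] open 0.337 F [-0.8 -0.3  4.3]
-> [ 0.002 -0.    -0.48 ] [ 0.001  0.002 -0.001]
307 102
```

View pics/side3c.png

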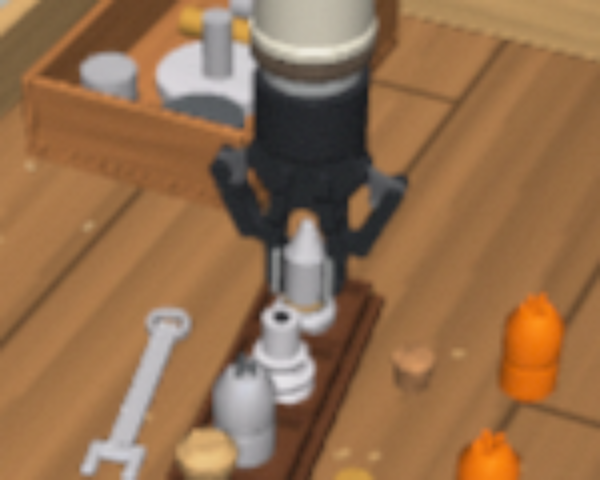

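Request:
apply_moves([
  [0,0,-0.1,0,0,0,0],
  [0,0,-0.25,0,0,0,0],
  [0,0,-0.4,0,0,0,0],
  [0.15,0,-0.4,0,0,0,0],
  [0.3,0,-0.4,0,0,0,0],
  [0.45,0,-0.4,0,0,0,0],
  [0.6,0,-0.4,0,0,0,0],
  [0.75,0,-0.4,0,0,0,0],
  [0.9,0,-0.4,0,0,0,0],
  [1,0,-0.4,0,0,0,0],
], force=50)

```text
t: 6.65
eef_pos: [0.5393, -0.0295, 0.1352]
tcp_rot: [-3.141, -0.0, 1.729]
ft_force: [0.2, 0.1, -2.6]
opening: 0.332
```

```bash
python3 go.py .5059 .3273 .135 91.46
```

```text
t 6.65 p [ 0.5393 -0.0295  0.1352] rot [-1.7999e+02 -1.0000e-02  9.9080e+01] j [ 0.68  0.5  -0.85  1.89  0.46  0.96 -0.23] open 0.332 F [ 0.2  0.1 -2.6]
-> [1.192e+00 7.800e-02 1.000e-03] [-0.001 -0.     0.254]
```

Request:
apply_moves([
  [0.16,0.01,0,0,0,0.05,0],
  [0.32,0.02,0,0,0,0.1,0],
  [0.48,0.03,0,0,0,0.15,0],
  [0.64,0.04,0,0,0,0.2,0],
  [0.8,0.05,0,0,0,0.254,0],
  [0.95,0.062,0,0,0,0.254,0],
  [1,0.066,0,0,0,0.254,0],
])

```text
t: 7.35
eef_pos: [0.5088, 0.2767, 0.1354]
tcp_rot: [-3.141, -0.005, 1.604]
ft_force: [0.5, 0.8, -3.3]
opening: 0.335
```

```bash
python3 go.py .5059 .3273 .135 91.46
```

```text
t 7.35 p [0.5088 0.2767 0.1354] rot [-179.95   -0.26   91.87] j [ 0.08  0.57 -0.83  1.79  0.48  1.   -0.91] open 0.335 F [ 0.5  0.8 -3.3]
-> [ 0.169 -0.004  0.002] [-0.002 -0.009  0.014]
```

Request:
apply_moves([
  [0.1,-0.002,0,0,0,0.01,0],
  [0.169,-0.004,0,-0.002,-0.009,0.014,0],
  [0.169,-0.004,0.05,-0.002,-0.009,0.014,0],
  [0.169,-0.004,0.2,-0.002,-0.009,0.014,0],
  [0.169,-0.004,0.3,-0.002,-0.009,0.014,0],
  [0.169,-0.004,0.36,-0.002,-0.009,0.014,0],
  [0.169,-0.004,0.36,-0.002,-0.009,0.014,0],
  [0.169,-0.004,0.36,-0.002,-0.009,0.014,0],
])

```text
t: 8.15
eef_pos: [0.5061, 0.328, 0.028]
tcp_rot: [3.142, -0.0, 1.596]
ft_force: [0.4, -0.2, -3.2]
opening: 0.333
```

```bash
python3 go.py .5059 .3273 .0155 91.46; python3 - <<'E'
from fit import *
for n in("side",):
    im,d=r.get_image(n); cv2.imwrite(f"pics/{n}4.png",im); np.save(f"{n}4.npy",d)
    u,v=proj(n,[.506,.327,.05])[0].astype(int); print(u,v)
    cv2.imwrite(f'pics/{n}4c.png',cv2.resize(im[max(0,v-60):v+60,max(0,u-75):u+75],None,fx=4,fy=4))
E
```

```text
t 8.15 p [0.5061 0.328  0.028 ] rot [ 1.800e+02 -2.000e-02  9.144e+01] j [-0.09  0.74 -0.72  1.79  0.62  0.86 -1.08] open 0.333 F [ 0.4 -0.2 -3.2]
-> [-0.002 -0.001  0.042] [ 0.    -0.001 -0.001]
202 308
```

View pics/side4c.png

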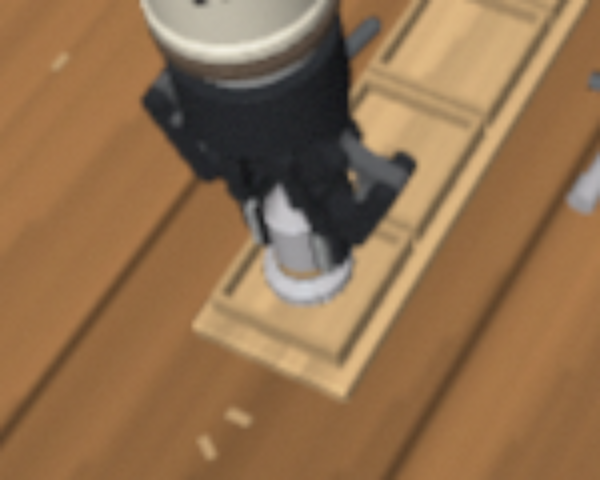

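Centre hangs upright above the left-end pocket. Lower gently, check contact force, then open.

Request:
apply_moves([
  [-0.002,-0.001,0.02,0,0,0,0],
  [-0.002,-0.001,0.035,0,0,0,0],
  [-0.002,-0.001,0.04,0,0,0,0],
  [-0.002,-0.001,0.042,0,0,0,0],
  [-0.002,-0.001,0.042,0,0,0,0],
])

```text
t: 8.7
eef_pos: [0.5065, 0.328, 0.0163]
tcp_rot: [3.14, -0.001, 1.596]
ft_force: [1.2, 0.3, -3.6]
opening: 0.333
```

```bash
python3 go.py .5059 .3273 .0155 91.46
```

```text
t 8.7 p [0.5065 0.328  0.0163] rot [ 1.799e+02 -7.000e-02  9.145e+01] j [-0.1   0.75 -0.71  1.79  0.64  0.84 -1.09] open 0.333 F [ 1.2  0.3 -3.6]
-> [-0.002 -0.002  0.003] [ 0.003 -0.002 -0.   ]
```

Still carrying its weight; a little lower.

Request:
apply_moves([
  [-0.002,-0.002,0.004,0,0,0,0],
  [-0.002,-0.002,0.008,0,0,0,0],
  [-0.002,-0.002,0.008,0,0,0,0],
])

```text
t: 9.0
eef_pos: [0.5066, 0.3281, 0.0159]
tcp_rot: [3.138, -0.001, 1.596]
ft_force: [-1.5, -3.5, 11.7]
opening: 0.335
```

```bash
python3 go.py .5059 .3273 .0155 91.46
```

```text
t 9.0 p [0.5066 0.3281 0.0159] rot [ 1.798e+02 -8.000e-02  9.145e+01] j [-0.1   0.75 -0.7   1.79  0.64  0.84 -1.1 ] open 0.335 F [-1.5 -3.5 11.7]
-> [-0.003 -0.002  0.001] [ 0.007 -0.003 -0.   ]
```

Request:
apply_moves([
  [0,0,0,0,0,0,0.5],
  [0,0,0,0,0,0,0.8],
  [0,0,0,0,0,0,1],
  [0,0,0,0,0,0,1],
  [0,0,0,0,0,0,1],
  [0,0,0,0,0,0,1],
  [0,0,-0.05,0,0,0,1],
  [0,0,-0.2,0,0,0,1],
  [0,0,-0.35,0,0,0,1],
  [-0.15,0,-0.4,0,0,0,1],
  [-0.3,0,-0.4,0,0,0,1],
  [-0.45,0,-0.4,0,0,0,1],
])

```text
t: 10.2
eef_pos: [0.5101, 0.1922, 0.1377]
tcp_rot: [3.135, -0.002, 1.598]
ft_force: [0.6, -0.7, -0.9]
opening: 1.002
```

```bash
python3 - <<'E'
from fit import *
for n in("side","top"):
    im,d=r.get_image(n); cv2.imwrite(f"pics/{n}5.png",im); np.save(f"{n}5.npy",d)
    u,v=proj(n,[.506,.327,.05])[0].astype(int); print(u,v)
    cv2.imwrite(f'pics/{n}5c.png',cv2.resize(im[max(0,v-60):v+60,max(0,u-75):u+75],None,fx=4,fy=4))
print(circ(cloud(5),(.506,.328),.03,.07,.015,.025))
E
python3 go.py .5719 -.2561 .13 98.9
```

```text
202 308
140 205
[(4, None), (185, array([0.5069, 0.3282]), 0.0005), (189, array([0.5068, 0.3282]), 0.0006)]
t 10.3 p [0.5109 0.1841 0.1359] rot [179.81   0.27  90.88] j [ 0.26  0.5  -0.84  1.88  0.46  0.96 -0.77] open 1.001 F [-0.1  0.2 -0.4]
-> [-1.47   0.181  0.027] [ 0.006  0.01  -0.267]
```

View pics/side5.png

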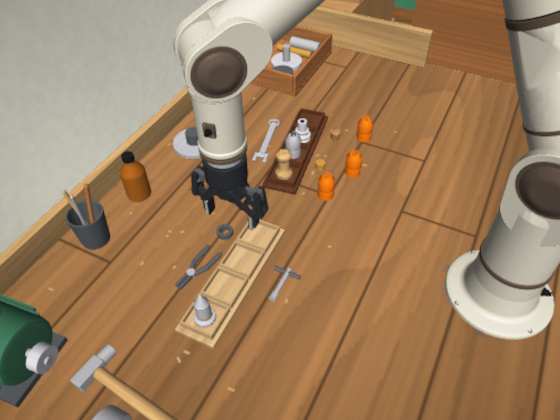

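Request:
apply_moves([
  [-0.16,0.02,0,0,0,-0.05,1],
  [-0.32,0.04,0,0,0,-0.1,1],
  [-0.48,0.06,0,0,0,-0.15,1],
  [-0.64,0.08,0,0,0,-0.2,1],
  [-0.8,0.1,0,0,0,-0.267,1],
  [-0.96,0.12,0,0,0,-0.267,1],
  [-1,0.124,0,0,0,-0.267,1],
])

```text
t: 11.0
eef_pos: [0.5531, -0.123, 0.1379]
tcp_rot: [3.139, 0.008, 1.717]
ft_force: [-1.1, 0.1, -0.3]
opening: 0.997
```

```bash
python3 go.py .5719 -.2561 .021 98.9
```

```text
t 11.0 p [ 0.5531 -0.123   0.1379] rot [179.85   0.48  98.37] j [ 0.8   0.53 -0.82  1.83  0.47  0.99 -0.08] open 0.997 F [-1.1  0.1 -0.3]
-> [-0.445 -0.004  0.393] [ 0.005  0.016 -0.018]
```

Request:
apply_moves([
  [-0.16,0,0,0.005,0.016,-0.018,1],
  [-0.3,0,0,0.005,0.016,-0.018,1],
  [-0.4,-0.004,0,0.005,0.016,-0.018,1],
  [-0.445,-0.004,0,0.005,0.016,-0.018,1],
  [-0.445,-0.004,0.05,0.005,0.016,-0.018,1],
  [-0.445,-0.004,0.15,0.005,0.016,-0.018,1],
  [-0.445,-0.004,0.15,0.005,0.016,-0.018,1],
  [-0.445,-0.004,0.15,0.005,0.016,-0.018,1],
])

```text
t: 11.8
eef_pos: [0.5712, -0.2524, 0.0935]
tcp_rot: [-3.14, -0.002, 1.73]
ft_force: [0.2, 0.0, 0.3]
opening: 0.997
```

```bash
python3 go.py .5719 -.2561 .021 98.9
```

```text
t 11.8 p [ 0.5712 -0.2524  0.0935] rot [-1.7992e+02 -1.3000e-01  9.9120e+01] j [ 0.91  0.68 -0.75  1.7   0.54  0.98  0.12] open 0.997 F [0.2 0.  0.3]
-> [-0.013  0.001  0.242] [-0.003 -0.004  0.007]
```

Request:
apply_moves([
  [-0.013,0.001,0.08,-0.003,-0.004,0.007,1],
  [-0.013,0.001,0.16,-0.003,-0.004,0.007,1],
  [-0.013,0.001,0.22,-0.003,-0.004,0.007,1],
  [-0.013,0.001,0.242,-0.003,-0.004,0.007,1],
  [-0.013,0.001,0.242,-0.003,-0.004,0.007,1],
])

```text
t: 12.3
eef_pos: [0.5718, -0.2552, 0.0206]
tcp_rot: [-3.141, -0.001, 1.727]
ft_force: [-1.3, 0.3, -0.2]
opening: 1.002
```

```bash
python3 go.py .5719 -.2561 .021 98.9
```

```text
t 12.3 p [ 0.5718 -0.2552  0.0206] rot [-1.7997e+02 -6.0000e-02  9.8950e+01] j [ 0.87  0.77 -0.69  1.73  0.62  0.87  0.06] open 1.002 F [-1.3  0.3 -0.2]
-> [-0.003 -0.    -0.001] [-0.001 -0.002  0.002]
```

Request:
apply_moves([
  [-0.002,0,0,0,-0.002,0,0.5],
  [-0.002,0,0,0,-0.002,0,0],
  [-0.002,0,0,0,-0.002,0,0],
  [-0.002,0,0,0,-0.002,0,0],
  [-0.002,0,0,0,-0.002,0,0],
  [-0.002,0,0,0,-0.002,0,0],
  [-0.002,0,0,0,-0.002,0,0],
  [-0.002,0,0,0,-0.002,0,0],
  [-0.002,0,0,0,-0.002,0,0],
])

```text
t: 13.2
eef_pos: [0.5723, -0.2561, 0.0219]
tcp_rot: [-3.142, 0.001, 1.727]
ft_force: [-2.6, 0.3, 5.6]
opening: 0.351
```

```bash
python3 go.py .5719 -.2561 .135 98.9;  python3 - <<'E'
from fit import *
for n in("side",):
    im,d=r.get_image(n); cv2.imwrite(f"pics/{n}6.png",im)
    u,v=proj(n,[.572,-.256,.06])[0].astype(int)
    cv2.imwrite(f'pics/{n}6c.png',cv2.resize(im[max(0,v-60):v+60,max(0,u-75):u+75],None,fx=4,fy=4))
E
```

```text
t 13.2 p [ 0.5723 -0.2561  0.0219] rot [-1.800e+02  6.000e-02  9.894e+01] j [ 0.87  0.77 -0.69  1.73  0.62  0.87  0.06] open 0.351 F [-2.6  0.3  5.6]
-> [-0.    -0.001 -0.377] [-0.     0.002  0.001]
```

View pics/side6c.png

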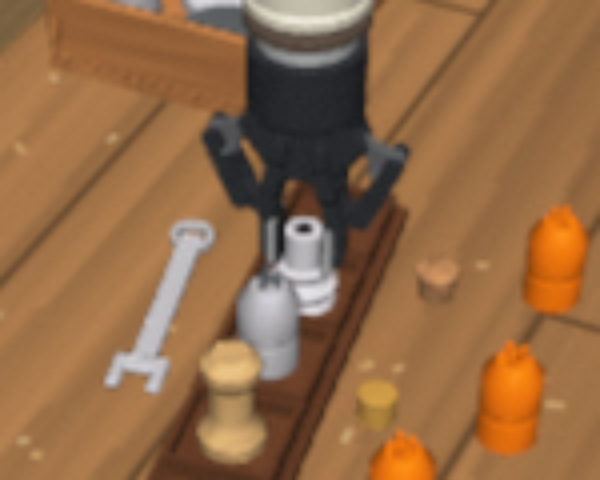

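Request:
apply_moves([
  [0,0,0,0,0,0,0],
  [0,0,0,0,0,0,0],
  [0,0,0,0,0,0,0],
])

```text
t: 13.55
eef_pos: [0.5724, -0.2563, 0.022]
tcp_rot: [3.142, 0.001, 1.727]
ft_force: [-0.8, -0.5, 1.4]
opening: 0.352
```

```bash
python3 go.py .5719 -.2561 .135 98.9
```

```text
t 13.55 p [ 0.5724 -0.2563  0.022 ] rot [1.7999e+02 7.0000e-02 9.8930e+01] j [ 0.87  0.77 -0.69  1.73  0.62  0.87  0.06] open 0.352 F [-0.8 -0.5  1.4]
-> [ 0.    -0.001 -0.377] [0.    0.002 0.001]
```

Request:
apply_moves([
  [0,0,0,0,0,0,0.6],
  [0,0,0,0,0,0,0.6],
  [0,0,0,0,0,0,0.6],
  [0,0,-0.012,0,0,0,0.6],
  [0,0,-0.024,0,0,0,0.6],
  [0,0,-0.024,0,0,0,0.6],
  [0,0,-0.024,0,0,0,0],
  [0,0,-0.024,0,0,0,0],
  [0,0,-0.024,0,0,0,0],
  [0,0,-0.024,0,0,0,0],
  [0,0,-0.024,0,0,0,0],
  [0,0,-0.024,0,0,0,0],
])

```text
t: 14.75
eef_pos: [0.5725, -0.2564, 0.0295]
tcp_rot: [3.141, 0.001, 1.727]
ft_force: [-1.4, -0.3, 4.4]
opening: 0.274
```

```bash
python3 go.py .5719 -.2561 .135 98.9;  python3 - <<'E'
from fit import *
for n in("side",):
    im,d=r.get_image(n); cv2.imwrite(f"pics/{n}7.png",im)
    u,v=proj(n,[.572,-.256,.06])[0].astype(int)
    cv2.imwrite(f'pics/{n}7c.png',cv2.resize(im[max(0,v-60):v+60,max(0,u-75):u+75],None,fx=4,fy=4))
E
```

```text
t 14.75 p [ 0.5725 -0.2564  0.0295] rot [1.7998e+02 8.0000e-02 9.8930e+01] j [ 0.87  0.76 -0.7   1.72  0.61  0.89  0.07] open 0.274 F [-1.4 -0.3  4.4]
-> [ 0.001 -0.002 -0.352] [0.001 0.003 0.001]
```

View pics/side7c.png

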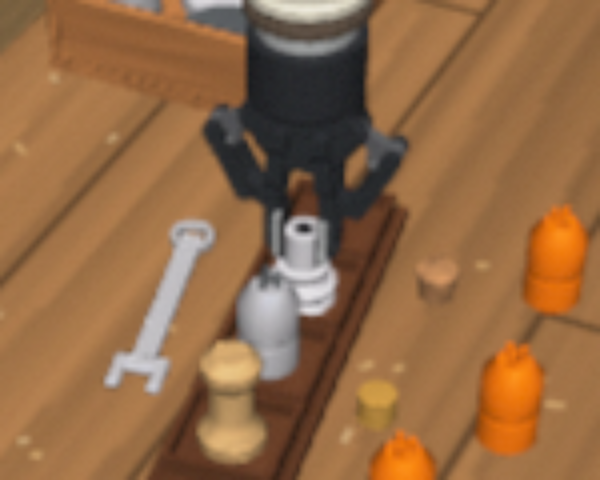

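Request:
apply_moves([
  [0,0,-0.1,0,0,0,0],
  [0,0,-0.25,0,0,0,0],
  [0,0,-0.4,0,0,0,0],
  [0.15,0,-0.4,0,0,0,0],
  [0.3,0,-0.4,0,0,0,0],
  [0.45,0,-0.4,0,0,0,0],
  [0.6,0,-0.4,0,0,0,0],
  [0.75,0,-0.4,0,0,0,0],
  [0.9,0,-0.4,0,0,0,0],
  [1,0,-0.4,0,0,0,0],
])

```text
t: 15.8
eef_pos: [0.5243, 0.0439, 0.1487]
tcp_rot: [-3.141, 0.0, 1.73]
ft_force: [0.5, -0.0, -1.7]
opening: 0.269
```

```bash
python3 go.py .5078 .2513 .149 91.46
```

```text
t 15.8 p [0.5243 0.0439 0.1487] rot [-1.7998e+02  1.0000e-02  9.9130e+01] j [ 0.58  0.47 -0.89  1.91  0.44  0.97 -0.35] open 0.269 F [ 0.5 -0.  -1.7]
-> [ 0.691  0.055 -0.001] [-0.001  0.001  0.256]
```

Request:
apply_moves([
  [0.16,0.012,0,0,0,0.06,0],
  [0.32,0.025,0,0,0,0.13,0],
  [0.48,0.038,0,0,0,0.2,0],
  [0.62,0.05,0,0,0,0.256,0],
  [0.691,0.055,0,0,0,0.256,0],
  [0.691,0.055,0,0,0,0.256,0],
  [0.691,0.055,0.08,0,0,0.256,0],
  [0.691,0.055,0.2,0,0,0.256,0],
  [0.691,0.055,0.3,0,0,0.256,0],
  [0.691,0.055,0.36,0,0,0.256,0],
  [0.691,0.055,0.36,0,0,0.256,0],
])

```text
t: 16.9
eef_pos: [0.5056, 0.2489, 0.0378]
tcp_rot: [-3.136, 0.003, 1.595]
ft_force: [-0.4, -0.4, -1.6]
opening: 0.274
```

```bash
python3 go.py .5078 .2513 .0295 91.46
```

```text
t 16.9 p [0.5056 0.2489 0.0378] rot [-1.7968e+02  1.6000e-01  9.1400e+01] j [ 0.06  0.68 -0.74  1.88  0.6   0.83 -0.97] open 0.274 F [-0.4 -0.4 -1.6]
-> [0.008 0.008 0.027] [-0.011  0.005 -0.002]
```

Request:
apply_moves([
  [0.008,0.008,0.01,-0.011,0.005,0,0],
  [0.008,0.008,0.018,-0.011,0.005,0,0],
  [0.008,0.008,0.024,-0.011,0.005,0,0],
  [0.008,0.008,0.028,-0.011,0.005,0,0],
  [0.008,0.008,0.03,-0.011,0.005,0,0],
  [0.008,0.008,0.03,-0.011,0.005,0,0],
])

```text
t: 17.5
eef_pos: [0.5084, 0.2515, 0.0294]
tcp_rot: [3.14, 0.0, 1.595]
ft_force: [0.1, -0.0, 2.4]
opening: 0.274
```

```bash
python3 go.py .5078 .2513 .0295 91.46
```

```text
t 17.5 p [0.5084 0.2515 0.0294] rot [1.7993e+02 1.0000e-02 9.1400e+01] j [ 0.05  0.69 -0.73  1.88  0.62  0.81 -0.99] open 0.274 F [ 0.1 -0.   2.4]
-> [-0.001 -0.002 -0.   ] [ 0.002  0.    -0.002]
```

Request:
apply_moves([
  [0,0,0,0,0,0,0.5],
  [0,0,0,0,0,0,0.8],
  [0,0,0,0,0,0,1],
  [0,0,0,0,0,0,1],
  [0,0,0,0,0,0,1],
  [0,0,0,0,0,0,1],
  [0,0,-0.05,0,0,0,1],
  [0,0,-0.2,0,0,0,1],
  [0,0,-0.35,0,0,0,1],
  [-0.15,0,-0.36,0,0,0,1],
  [-0.3,0,-0.36,0,0,0,1],
  [-0.45,0,-0.36,0,0,0,1],
])

```text
t: 18.7
eef_pos: [0.512, 0.1156, 0.1392]
tcp_rot: [3.138, 0.0, 1.597]
ft_force: [0.0, -1.4, -0.3]
opening: 0.999
```

```bash
python3 - <<'E'
from fit import *
for n in("side","top"):
    im,d=r.get_image(n); cv2.imwrite(f"pics/{n}8.png",im); np.save(f"{n}8.npy",d)
C=cloud(8)
print(circ(C,(.508,.2513),.048,.069,.0125,.02))
print(circ(C,(.5637,-.1833),.022,.066,.02,.027))
E
python3 go.py .5637 -.1833 .13 98.9
```

```text
[(27, array([0.5088, 0.2525]), 0.0015), (75, array([0.5088, 0.2512]), 0.0004), (102, array([0.5089, 0.2515]), 0.0009)]
[(63, array([ 0.5636, -0.1832]), 0.0013), (170, array([ 0.5632, -0.1835]), 0.0013), (233, array([ 0.5633, -0.1834]), 0.0013)]
t 18.8 p [0.5124 0.1079 0.1377] rot [179.97   0.32  90.8 ] j [ 0.42  0.47 -0.85  1.92  0.44  0.95 -0.63] open 0.995 F [ 0.4 -0.5 -1.2]
-> [-0.973  0.158  0.031] [ 0.     0.011 -0.27 ]
```

View pics/side8.png

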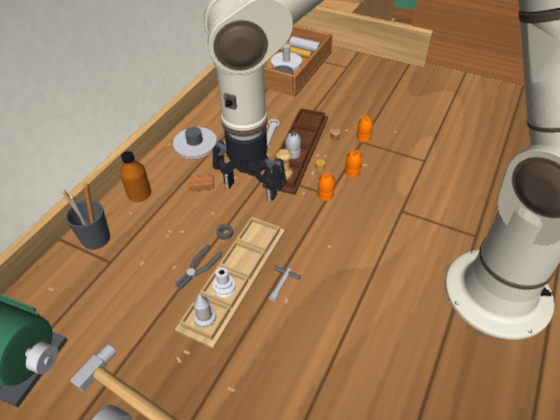

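Request:
apply_moves([
  [-0.16,0.025,0,0,0.01,-0.05,1],
  [-0.32,0.05,0,0,0.01,-0.1,1],
  [-0.48,0.075,0,0,0.01,-0.15,1],
  [-0.64,0.1,0,0,0.01,-0.2,1],
  [-0.8,0.125,0,0,0.011,-0.27,1],
  [-0.93,0.15,0,0,0.011,-0.27,1],
  [-0.973,0.158,0,0,0.011,-0.27,1],
  [-0.973,0.158,0.03,0,0.011,-0.27,1],
  [-0.973,0.158,0.13,0,0.011,-0.27,1],
  [-0.973,0.158,0.13,0,0.011,-0.27,1],
])

```text
t: 19.8
eef_pos: [0.5609, -0.1802, 0.0973]
tcp_rot: [-3.136, -0.004, 1.729]
ft_force: [-0.6, 0.4, 0.2]
opening: 0.996
```

```bash
python3 go.py .5635 -.1833 .017 98.9
```

```text
t 19.8 p [ 0.5609 -0.1802  0.0973] rot [-179.7    -0.23   99.09] j [ 0.84  0.63 -0.78  1.79  0.53  0.96 -0.  ] open 0.996 F [-0.6  0.4  0.2]
-> [-0.013  0.008  0.267] [-0.01  -0.008  0.006]
```

Request:
apply_moves([
  [-0.013,0.008,0.06,-0.01,-0.008,0.006,1],
  [-0.013,0.008,0.15,-0.01,-0.008,0.006,1],
  [-0.013,0.008,0.24,-0.01,-0.008,0.006,1],
  [-0.013,0.008,0.267,-0.01,-0.008,0.006,1],
  [-0.013,0.008,0.267,-0.01,-0.008,0.006,1],
  [-0.013,0.008,0.267,-0.01,-0.008,0.006,0.5],
  [-0.013,0.008,0.267,-0.01,-0.008,0.006,0],
  [-0.013,0.008,0.267,-0.01,-0.008,0.006,0],
  [-0.013,0.008,0.267,-0.01,-0.008,0.006,0],
  [-0.013,0.008,0.267,-0.01,-0.008,0.006,0],
  [-0.013,0.008,0.267,-0.01,-0.008,0.006,0],
  [-0.013,0.008,0.267,-0.01,-0.008,0.006,0],
])

```text
t: 21.0
eef_pos: [0.564, -0.1838, 0.0185]
tcp_rot: [3.141, 0.001, 1.726]
ft_force: [-1.9, 0.6, 6.7]
opening: 0.453
```

```bash
python3 go.py .5637 -.1833 .135 98.9;  python3 - <<'E'
from fit import *
for n in("side",):
    im,d=r.get_image(n); cv2.imwrite(f"pics/{n}9.png",im)
    u,v=proj(n,[.564,-.183,.06])[0].astype(int)
    cv2.imwrite(f'pics/{n}9c.png',cv2.resize(im[max(0,v-60):v+60,max(0,u-75):u+75],None,fx=4,fy=4))
E
```

```text
t 21.0 p [ 0.564  -0.1838  0.0185] rot [1.7995e+02 7.0000e-02 9.8880e+01] j [ 0.79  0.73 -0.7   1.82  0.63  0.83 -0.07] open 0.453 F [-1.9  0.6  6.7]
-> [ 0.001 -0.    -0.388] [ 0.002  0.002 -0.001]
```

View pics/side9c.png

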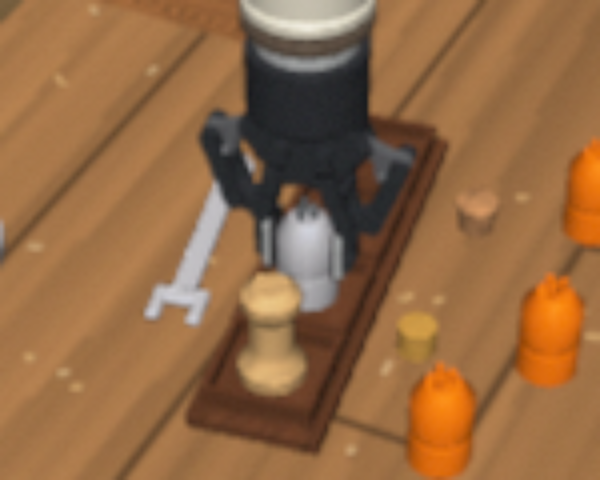

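Request:
apply_moves([
  [0,0,-0.1,0,0,0,0],
  [0,0,-0.25,0,0,0,0],
  [0,0,-0.4,0,0,0,0],
  [0.15,0,-0.4,0,0,0,0],
  [0.3,0,-0.4,0,0,0.05,0],
  [0.45,0,-0.4,0,0,0.1,0],
  [0.6,0,-0.4,0,0,0.15,0],
  [0.75,0,-0.4,0,0,0.2,0],
  [0.9,0,-0.4,0,0,0.25,0],
  [1,0,-0.4,0,0,0.25,0],
])

```text
t: 22.05
eef_pos: [0.5159, 0.1165, 0.1385]
tcp_rot: [3.141, 0.0, 1.598]
ft_force: [0.3, 0.3, -4.3]
opening: 0.452
```

```bash
python3 go.py .5098 .1753 .138 91.46
```

```text
t 22.05 p [0.5159 0.1165 0.1385] rot [179.94   0.    91.53] j [ 0.41  0.48 -0.86  1.91  0.44  0.95 -0.63] open 0.452 F [ 0.3  0.3 -4.3]
-> [ 0.197 -0.015  0.002] [0.002 0.    0.002]
```

Request:
apply_moves([
  [0.1,-0.008,0,0,0,0,0],
  [0.18,-0.015,0,0,0,0,0],
  [0.197,-0.015,0,0.002,0,0.002,0],
  [0.197,-0.015,0.08,0.002,0,0.002,0],
  [0.197,-0.015,0.2,0.002,0,0.002,0],
  [0.197,-0.015,0.3,0.002,0,0.002,0],
  [0.197,-0.015,0.365,0.002,0,0.002,0],
  [0.197,-0.015,0.365,0.002,0,0.002,0],
  [0.197,-0.015,0.365,0.002,0,0.002,0],
])

```text
t: 22.95
eef_pos: [0.5099, 0.1749, 0.0291]
tcp_rot: [-3.141, 0.0, 1.596]
ft_force: [-0.1, 0.1, -3.0]
opening: 0.449
```

```bash
python3 go.py .5098 .1753 .0185 91.46
```

```text
t 22.95 p [0.5099 0.1749 0.0291] rot [-1.7996e+02  2.0000e-02  9.1440e+01] j [ 0.19  0.65 -0.73  1.95  0.61  0.78 -0.87] open 0.449 F [-0.1  0.1 -3. ]
-> [ 0.001 -0.     0.035] [-0.001  0.001 -0.001]
```

Request:
apply_moves([
  [0.001,0,0.015,0,0,0,0],
  [0.001,0,0.026,0,0,0,0],
  [0.001,0,0.032,0,0,0,0],
  [0.001,0,0.036,0,0,0,0],
  [0.001,0,0.038,0,0,0,0],
  [0.001,0,0.038,0,0,0,0],
])

```text
t: 23.55
eef_pos: [0.5102, 0.1753, 0.0185]
tcp_rot: [-3.142, 0.001, 1.596]
ft_force: [-2.6, -0.1, 4.2]
opening: 0.45
```

```bash
python3 go.py .5098 .1753 .0185 91.46
```

```text
t 23.55 p [0.5102 0.1753 0.0185] rot [-1.800e+02  5.000e-02  9.145e+01] j [ 0.18  0.67 -0.72  1.95  0.63  0.76 -0.88] open 0.45 F [-2.6 -0.1  4.2]
-> [ 0.    -0.001  0.   ] [-0.     0.002 -0.   ]
```

Contact made (+4.2 N). Release, lift, and head for the beech.

Request:
apply_moves([
  [0,0,0,0,0,0,0.6],
  [0,0,0,0,0,0,0.8],
  [0,0,0,0,0,0,1],
  [0,0,0,0,0,0,1],
  [0,0,0,0,0,0,1],
  [0,0,0,0,0,0,1],
  [0,0,-0.05,0,0,0,1],
  [0,0,-0.2,0,0,0,1],
  [0,0,-0.35,0,0,0,1],
  [-0.15,0,-0.4,0,0,0,1],
  [-0.3,0,-0.4,0,0,0,1],
  [-0.45,0,-0.4,0,0,0,1],
])

```text
t: 24.75
eef_pos: [0.5143, 0.0394, 0.1408]
tcp_rot: [3.139, 0.002, 1.598]
ft_force: [0.3, 0.1, -0.4]
opening: 0.995
```

```bash
python3 - <<'E'
from fit import *
for n in("side","top"):
    im,d=r.get_image(n); cv2.imwrite(f"pics/{n}10.png",im); np.save(f"{n}10.npy",d)
C=cloud(10)
print(circ(C,(.51,.1753),.022,.066,.02,.027))
print(circ(C,(.5512,-.1076),.044,.064,.014,.02))
E
python3 go.py .5514 -.1076 .13 98.9
```

```text
[(53, array([0.5098, 0.1766]), 0.0003), (229, array([0.5097, 0.1748]), 0.0006), (282, array([0.5099, 0.1751]), 0.0008)]
[(0, None), (29, array([ 0.5498, -0.1072]), 0.0008), (29, array([ 0.5498, -0.1072]), 0.0008)]
t 24.85 p [0.514  0.0319 0.1391] rot [-179.97    0.33   90.84] j [ 0.58  0.45 -0.86  1.94  0.43  0.94 -0.48] open 1.002 F [ 0.5 -0.5 -0.3]
-> [-0.467  0.118  0.033] [-0.002  0.011 -0.269]
```

View pics/side10.png

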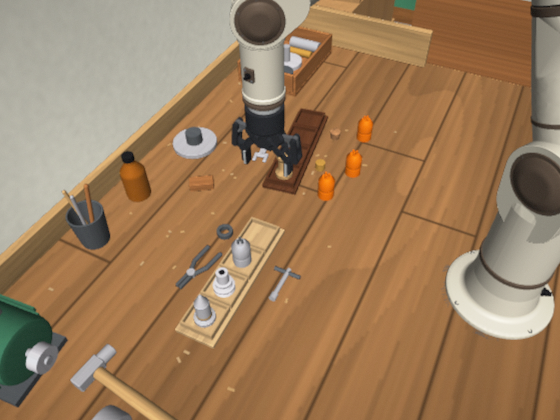

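Request:
apply_moves([
  [-0.15,0.035,0,0,0.01,-0.08,1],
  [-0.3,0.07,0,0,0.01,-0.16,1],
  [-0.42,0.105,0,0,0.011,-0.269,1],
  [-0.467,0.118,0,0,0.011,-0.269,1],
  [-0.467,0.118,0,0,0.011,-0.269,1],
  [-0.467,0.118,0.05,0,0.011,-0.269,1],
  [-0.467,0.118,0.13,0,0.011,-0.269,1],
  [-0.467,0.118,0.13,0,0.011,-0.269,1],
])

```text
t: 25.65
eef_pos: [0.5482, -0.1048, 0.0979]
tcp_rot: [-3.135, -0.003, 1.73]
ft_force: [-2.4, -0.2, 0.5]
opening: 1.0
```

```bash
python3 go.py .551 -.1076 .0155 98.9
```

```text
t 25.65 p [ 0.5482 -0.1048  0.0979] rot [-179.64   -0.18   99.13] j [ 0.76  0.59 -0.81  1.86  0.52  0.93 -0.13] open 1.0 F [-2.4 -0.2  0.5]
-> [-0.012  0.009  0.275] [-0.012 -0.006  0.008]
```

Request:
apply_moves([
  [-0.012,0.009,0.06,-0.012,-0.006,0.008,1],
  [-0.012,0.009,0.15,-0.012,-0.006,0.008,1],
  [-0.012,0.009,0.24,-0.012,-0.006,0.008,1],
  [-0.012,0.009,0.275,-0.012,-0.006,0.008,1],
  [-0.012,0.009,0.275,-0.012,-0.006,0.008,1],
  [-0.012,0.009,0.275,-0.012,-0.006,0.008,0.6],
  [-0.012,0.009,0.275,-0.012,-0.006,0.008,0.4],
  [-0.012,0.009,0.275,-0.012,-0.006,0.008,0],
  [-0.012,0.009,0.275,-0.012,-0.006,0.008,0],
  [-0.012,0.009,0.275,-0.012,-0.006,0.008,0],
  [-0.012,0.009,0.275,-0.012,-0.006,0.008,0],
  [-0.012,0.009,0.275,-0.012,-0.006,0.008,0],
], force=30)

```text
t: 26.85
eef_pos: [0.5517, -0.108, 0.0166]
tcp_rot: [3.14, 0.001, 1.726]
ft_force: [-1.1, -0.6, 5.9]
opening: 0.417
```

```bash
python3 go.py .551 -.1076 .135 98.9;  python3 - <<'E'
from fit import *
for n in("side",):
    im,d=r.get_image(n); cv2.imwrite(f"pics/{n}11.png",im)
    u,v=proj(n,[.55,-.107,.06])[0].astype(int)
    cv2.imwrite(f'pics/{n}11c.png',cv2.resize(im[max(0,v-60):v+60,max(0,u-75):u+75],None,fx=4,fy=4))
E
```

```text
t 26.85 p [ 0.5517 -0.108   0.0166] rot [1.7991e+02 6.0000e-02 9.8860e+01] j [ 0.69  0.7  -0.71  1.9   0.64  0.79 -0.22] open 0.417 F [-1.1 -0.6  5.9]
-> [ 0.001 -0.002 -0.395] [ 0.003  0.002 -0.001]
```

View pics/side11c.png

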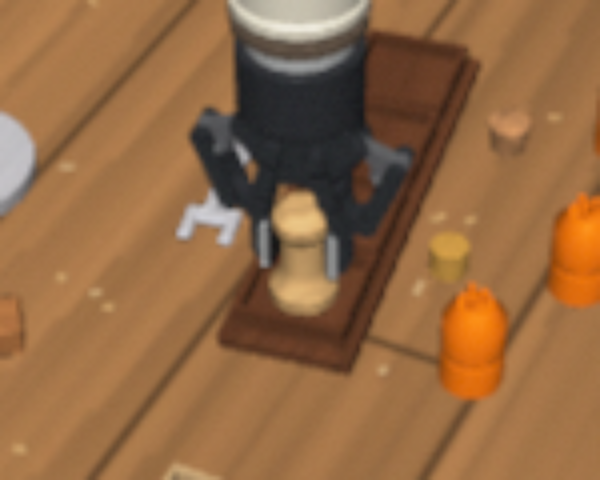

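Request:
apply_moves([
  [0,0,0,0,0,0,0],
  [0,0,0,0,0,0,0],
  [0,0,0,0,0,0,0],
])

```text
t: 27.2
eef_pos: [0.5517, -0.1082, 0.0167]
tcp_rot: [3.14, 0.001, 1.725]
ft_force: [0.6, -0.2, 0.6]
opening: 0.418
```

```bash
python3 go.py .551 -.1076 .135 98.9;  python3 - <<'E'
from fit import *
for n in("side",):
    im,d=r.get_image(n); cv2.imwrite(f"pics/{n}12.png",im); np.save('side12.npy',d)
    u,v=proj(n,[.55,-.107,.06])[0].astype(int)
    cv2.imwrite(f'pics/{n}12c.png',cv2.resize(im[max(0,v-40):v+40,max(0,u-50):u+50],None,fx=7,fy=7,interpolation=cv2.INTER_CUBIC))
E
```

```text
t 27.2 p [ 0.5517 -0.1082  0.0167] rot [1.7991e+02 7.0000e-02 9.8850e+01] j [ 0.69  0.7  -0.71  1.9   0.64  0.79 -0.22] open 0.418 F [ 0.6 -0.2  0.6]
-> [ 0.002 -0.001 -0.394] [ 0.003  0.002 -0.002]
```

View pics/side12c.png

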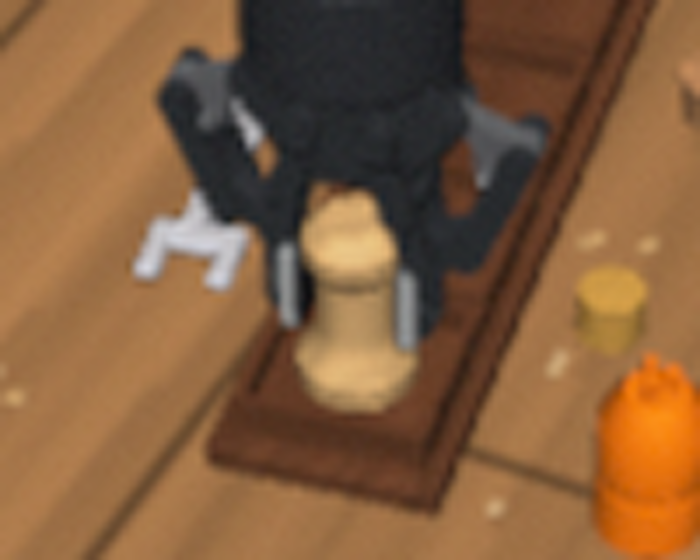

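Request:
apply_moves([
  [0,0,0,0,0,0,0.75],
  [0,0,0,0,0,0,0.75],
  [0,0,0,0,0,0,0.75],
  [0,0,0.008,0,0,0,0.75],
  [0,0,0.016,0,0,0,0.75],
  [0,0,0.016,0,0,0,0.75],
  [0,0,0.016,0,0,0,0],
  [0,0,0.016,0,0,0,0],
  [0,0,0.016,0,0,0,0],
  [0,0,0.016,0,0,0,0],
  [0,0,0.016,0,0,0,0],
  [0,0,0.016,0,0,0,0],
], force=25)

```text
t: 28.45
eef_pos: [0.5518, -0.1082, 0.012]
tcp_rot: [3.14, 0.001, 1.725]
ft_force: [0.4, -0.1, 1.4]
opening: 0.392
```

```bash
python3 go.py .551 -.1076 .135 98.9
```

```text
t 28.45 p [ 0.5518 -0.1082  0.012 ] rot [1.7991e+02 8.0000e-02 9.8860e+01] j [ 0.69  0.7  -0.71  1.9   0.64  0.78 -0.22] open 0.392 F [ 0.4 -0.1  1.4]
-> [ 0.002 -0.002 -0.41 ] [ 0.003  0.003 -0.001]
```

```bash
python3 - <<'E'
from fit import *
for n in("side",):
    im,d=r.get_image(n); cv2.imwrite(f"pics/{n}13.png",im); np.save('side13.npy',d)
    u,v=proj(n,[.55,-.107,.06])[0].astype(int)
    cv2.imwrite(f'pics/{n}13c.png',cv2.resize(im[max(0,v-40):v+40,max(0,u-50):u+50],None,fx=7,fy=7,interpolation=cv2.INTER_CUBIC))
    P=pts(n,d); A=P[(abs(P[...,0]-.5517)<.04)&(abs(P[...,1]+.108)<.04)&(P[...,2]>.02)&(P[...,2]<.1)]
    for z in np.arange(.022,.1,.004):
        B=A[abs(A[:,2]-z)<.002]
        q=np.abs(B[:,0]-.5517)
        print(round(z,3),len(B),np.sort((B[:,0]-.5517)*1000).round(0)[[0,1,2,-3,-2,-1]])
E
```

```text
0.022 62 [-39. -39. -38.  27.  28.  30.]
0.026 96 [-39. -39. -39.  31.  31.  35.]
0.03 78 [-39. -39. -38.  31.  32.  33.]
0.034 23 [-24. -23. -16.  15.  16.  17.]
0.038 33 [-24. -23. -22.  16.  17.  19.]
0.042 17 [-29. -27. -23.  20.  21.  26.]
0.046 38 [-30. -28. -27.  21.  25.  28.]
0.05 27 [-31. -30. -30.  26.  27.  29.]
0.054 25 [-31. -30. -30.  19.  25.  28.]
0.058 29 [-31. -30. -30.  21.  25.  28.]
0.062 32 [-31. -29. -28.  21.  24.  27.]
0.066 21 [-31. -30. -25.  21.  24.  27.]
0.07 17 [-30. -28. -25.  18.  23.  26.]
0.074 18 [-31. -30. -29.  19.  25.  27.]
0.078 34 [-34. -32. -30.  32.  35.  36.]
0.082 58 [-39. -38. -34.  36.  37.  39.]
0.086 78 [-39. -36. -35.  38.  39.  40.]
0.09 79 [-38. -37. -36.  39.  39.  40.]
0.094 12 [-28. -25. -25.  38.  38.  40.]
0.098 19 [-28. -27. -27.  15.  18.  20.]
```

View pics/side13c.png

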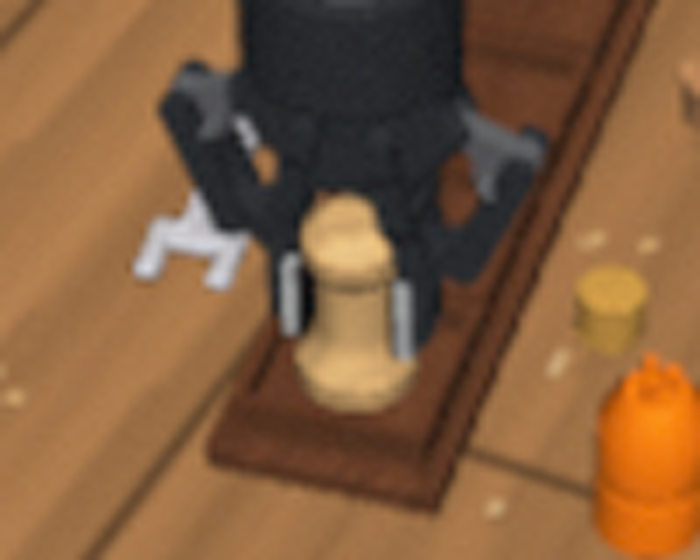

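Request:
apply_moves([
  [0,0,0,0,0,0,0.75],
  [0,0,0,0,0,0,0.75],
  [0,0,0,0,0,0,0.75],
  [0,0,-0.03,0,0,0,0.75],
  [0,0,-0.06,0,0,0,0.75],
  [0,0,-0.075,0,0,0,0.75],
  [0,0,-0.075,0,0,0,0.75],
  [0,0,-0.075,0,0,0,0],
  [0,0,-0.075,0,0,0,0],
  [0,0,-0.075,0,0,0,0],
  [0,0,-0.075,0,0,0,0],
  [0,0,-0.075,0,0,0,0],
], force=30)

```text
t: 29.7
eef_pos: [0.5516, -0.1082, 0.0346]
tcp_rot: [3.14, 0.002, 1.725]
ft_force: [-2.2, 1.0, 5.1]
opening: 0.429
```

```bash
python3 go.py .551 -.1076 .135 98.9
python3 - <<'E'
from fit import *
for n in("side",):
    im,d=r.get_image(n); cv2.imwrite(f"pics/{n}14.png",im); np.save('side14.npy',d)
    u,v=proj(n,[.55,-.107,.06])[0].astype(int)
    cv2.imwrite(f'pics/{n}14c.png',cv2.resize(im[max(0,v-40):v+40,max(0,u-50):u+50],None,fx=7,fy=7,interpolation=cv2.INTER_CUBIC))
E
```

```text
t 29.7 p [ 0.5516 -0.1082  0.0346] rot [1.7993e+02 9.0000e-02 9.8850e+01] j [ 0.71  0.67 -0.73  1.89  0.61  0.82 -0.2 ] open 0.429 F [-2.2  1.   5.1]
-> [ 0.002 -0.001 -0.335] [ 0.002  0.003 -0.002]
```

View pics/side14c.png

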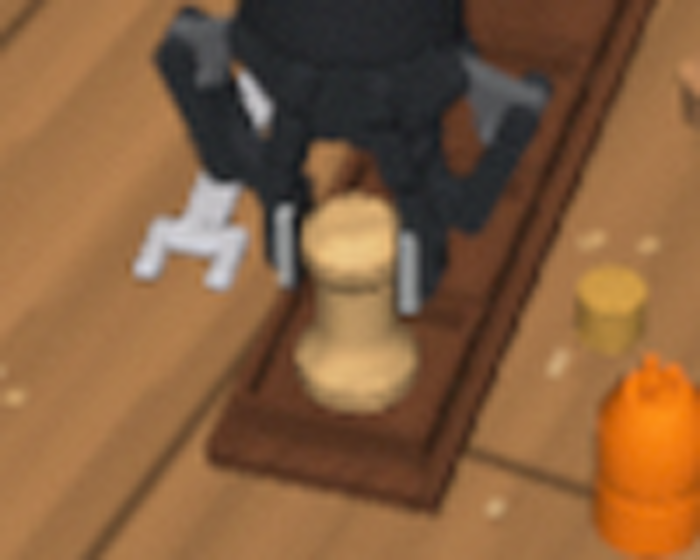

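Request:
apply_moves([
  [0,0,-0.03,0,0,0,0],
  [0,0,-0.07,0,0,0,0],
  [0,0,-0.1,0,0,0,0],
  [0,0,-0.1,0,0,0,0],
  [0,0,-0.1,0,0,0,0],
])

```text
t: 30.25
eef_pos: [0.5519, -0.1085, 0.065]
tcp_rot: [3.139, 0.002, 1.725]
ft_force: [-0.5, 0.4, 0.1]
opening: 0.428
```

```bash
python3 go.py .5117 .0994 .14 91.46
python3 - <<'E'
from fit import *
for n in("side",):
    im,d=r.get_image(n); cv2.imwrite(f"pics/{n}15.png",im); np.save('side15.npy',d)
    u,v=proj(n,[.55,-.107,.06])[0].astype(int)
    cv2.imwrite(f'pics/{n}15c.png',cv2.resize(im[max(0,v-40):v+40,max(0,u-50):u+50],None,fx=7,fy=7,interpolation=cv2.INTER_CUBIC))
E
```

```text
t 30.25 p [ 0.5519 -0.1085  0.065 ] rot [1.7988e+02 1.2000e-01 9.8840e+01] j [ 0.73  0.63 -0.77  1.88  0.57  0.86 -0.17] open 0.428 F [-0.5  0.4  0.1]
-> [ 0.705 -0.025 -0.251] [0.004 0.004 0.246]
```

View pics/side15c.png

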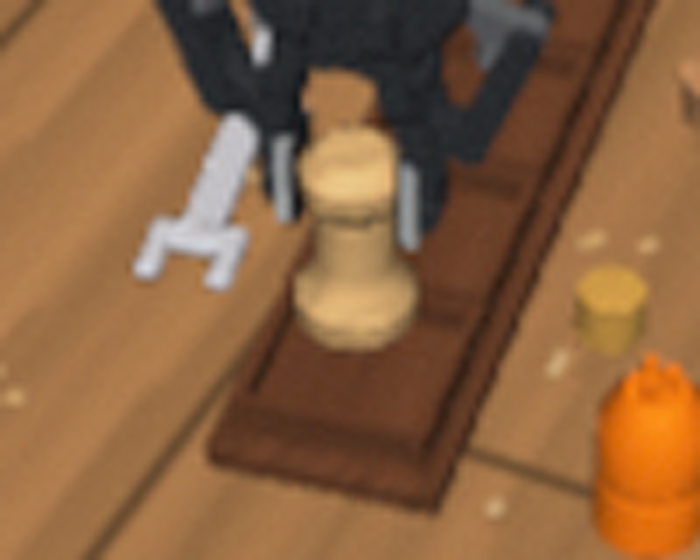

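Request:
apply_moves([
  [0,0,-0.06,0,0,0,0],
  [0.05,0,-0.12,0,0,0,0],
  [0.15,-0.004,-0.12,0,0,0.03,0],
  [0.27,-0.008,-0.12,0,0,0.08,0],
  [0.39,-0.013,-0.12,0,0,0.13,0],
  [0.51,-0.018,-0.12,0,0,0.18,0],
  [0.61,-0.022,-0.12,0,0,0.23,0],
  [0.68,-0.025,-0.12,0.004,0.004,0.246,0],
  [0.705,-0.025,-0.12,0.004,0.004,0.246,0],
  [0.705,-0.025,-0.12,0.004,0.004,0.246,0],
  [0.705,-0.025,-0.12,0.004,0.004,0.246,0],
])

```text
t: 31.4
eef_pos: [0.5119, 0.0981, 0.1004]
tcp_rot: [-3.141, 0.001, 1.595]
ft_force: [-0.1, -0.1, -0.6]
opening: 0.428
```

```bash
python3 go.py .5117 .0994 .0346 91.46
```

```text
t 31.4 p [0.5119 0.0981 0.1004] rot [-1.7997e+02  3.0000e-02  9.1400e+01] j [ 0.41  0.52 -0.82  1.96  0.49  0.88 -0.64] open 0.428 F [-0.1 -0.1 -0.6]
-> [ 0.005 -0.001  0.219] [-0.001  0.001 -0.002]
```

Request:
apply_moves([
  [0.005,-0.001,0.05,0,0,0,0],
  [0.005,-0.001,0.11,0,0,0,0],
  [0.005,-0.001,0.16,0,0,0,0],
  [0.005,-0.001,0.19,0,0,0,0],
  [0.005,-0.001,0.2,0,0,0,0],
  [0.005,-0.001,0.208,0,0,0,0],
  [0.005,-0.001,0.214,0,0,0,0],
  [0.005,-0.001,0.218,0,0,0,0],
  [0.005,-0.001,0.22,0,0,0,0],
  [0.005,-0.001,0.22,0,0,0,0],
])

```text
t: 32.4
eef_pos: [0.5119, 0.0996, 0.0347]
tcp_rot: [3.142, 0.001, 1.595]
ft_force: [0.2, 0.5, -0.1]
opening: 0.424
```

```bash
python3 go.py .5117 .0994 .0346 91.46
python3 - <<'E'
from fit import *
for n in("side",):
    im,d=r.get_image(n); cv2.imwrite(f"pics/{n}16.png",im); np.save('side16.npy',d)
    u,v=proj(n,[.512,.1,.05])[0].astype(int)
    cv2.imwrite(f'pics/{n}16c.png',cv2.resize(im[max(0,v-40):v+40,max(0,u-50):u+50],None,fx=7,fy=7,interpolation=cv2.INTER_CUBIC))
E
```

```text
t 32.4 p [0.5119 0.0996 0.0347] rot [1.800e+02 4.000e-02 9.141e+01] j [ 0.34  0.61 -0.73  1.99  0.59  0.76 -0.72] open 0.424 F [ 0.2  0.5 -0.1]
-> [-0.001 -0.001  0.   ] [ 0.     0.001 -0.002]
```

View pics/side16c.png

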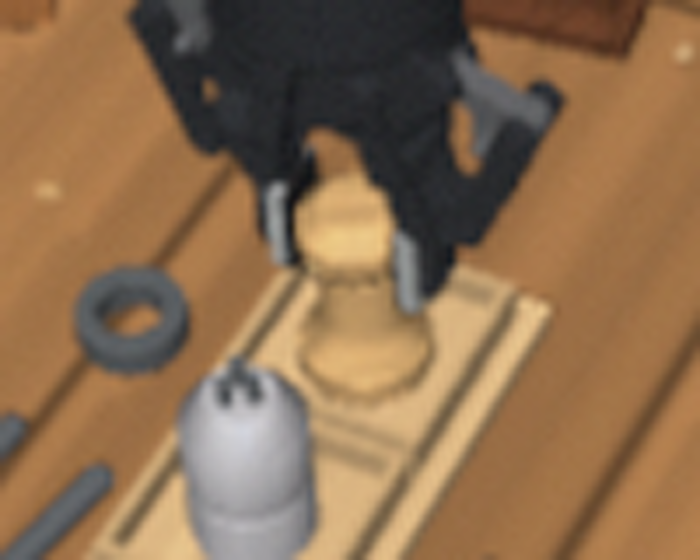

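Very near the floor; a small nudge down until force rises, then release.

Request:
apply_moves([
  [0,0,0.003,0,0,0,0],
  [0,0,0.005,0,0,0,0],
  [0,0,0.005,0,0,0,0],
])

```text
t: 32.75
eef_pos: [0.5119, 0.0997, 0.0345]
tcp_rot: [3.141, 0.002, 1.596]
ft_force: [-4.8, -1.3, 12.3]
opening: 0.425
```

Request:
apply_moves([
  [0,0,0,0,0,0,0.6],
  [0,0,0,0,0,0,0.8],
  [0,0,0,0,0,0,1],
  [0,0,0,0,0,0,1],
  [0,0,0,0,0,0,1],
  [0,0,0,0,0,0,1],
  [0,0,-0.05,0,0,0,1],
  [0,0,-0.2,0,0,0,1],
  [0,0,-0.35,0,0,0,1],
  [-0.15,0,-0.4,0,0,0,1],
  [-0.3,0,-0.4,0,0,0,1],
  [-0.45,0,-0.4,0,0,0,1],
])

```text
t: 33.95
eef_pos: [0.516, -0.0363, 0.1569]
tcp_rot: [3.138, 0.003, 1.597]
ft_force: [0.1, 0.8, -1.6]
opening: 0.998
```

Request:
apply_moves([
  [-0.15,0,0,0,0,0,1],
  [-0.3,0,0,0,0,0,1],
  [-0.45,0,0,0,0,0,1],
  [-0.45,0,0,0,0,0,1],
  [-0.45,0,0,0,0,0,1],
])

```text
t: 34.45
eef_pos: [0.5194, -0.1724, 0.158]
tcp_rot: [3.138, 0.003, 1.594]
ft_force: [0.1, 0.9, 0.0]
opening: 0.998
```

```bash
python3 - <<'E'
from fit import *
for n in("side","top"):
    im,d=r.get_image(n); cv2.imwrite(f"pics/{n}17.png",im); np.save(f"{n}17.npy",d)
    u,v=proj(n,[.509,.213,.05])[0].astype(int); print(u,v)
    cv2.imwrite(f'pics/{n}17c.png',cv2.resize(im[v-75:v+75,u-90:u+90],None,fx=4,fy=4,interpolation=cv2.INTER_CUBIC))
C=cloud(17)
c=np.array([.5088,.2133]);a=np.radians(1.456);ex=np.array([np.cos(a),np.sin(a)]);ey=np.array([-np.sin(a),np.cos(a)])
for nm,c0,bands,top in[('beech',(.512,.0995),[(.044,.064,.014),(.074,.082,.019)],73),('chuck',(.51,.175),[(.02,.04,.02),(.048,.068,.02)],75),('pulley',(.5085,.2515),[(.047,.069,.0125),(.02,.029,.023)],56),('centre',(.5068,.328),[(.03,.05,.015),(.05,.07,.015)],80)]:
    for zl,zh,R in bands:
        o=circ(C,c0,zl,zh,R,R+.007); q=o[2][1]-c; print(nm,zl,o[2],'rack mm',(q@ex*1000).round(1),(q@ey*1000).round(1))
    A=np.vstack(C);A=A[np.hypot(A[:,0]-c0[0],A[:,1]-c0[1])<.02]; print('  top z',np.sort(A[:,2])[-8:].round(3),'expect',(16+top)/1000)
print(r.observe()['t'])
E
```

```text
231 264
188 203
beech 0.044 (75, array([0.5118, 0.1   ]), 0.0006) rack mm 0.1 -113.3
beech 0.074 (67, array([0.5119, 0.1001]), 0.0009) rack mm 0.2 -113.2
  top z [0.092 0.092 0.092 0.092 0.092 0.092 0.092 0.092] expect 0.089
chuck 0.02 (136, array([0.5098, 0.1754]), 0.0007) rack mm 0.0 -37.9
chuck 0.048 (131, array([0.51  , 0.1753]), 0.0006) rack mm 0.2 -38.0
  top z [0.09  0.09  0.09  0.09  0.09  0.09  0.091 0.091] expect 0.091
pulley 0.047 (121, array([0.5089, 0.2517]), 0.0008) rack mm 1.1 38.4
pulley 0.02 (76, array([0.5099, 0.2506]), 0.0016) rack mm 2.0 37.3
  top z [0.074 0.074 0.075 0.075 0.075 0.075 0.075 0.075] expect 0.072
centre 0.03 (121, array([0.507 , 0.3284]), 0.0007) rack mm 1.1 115.1
centre 0.05 (124, array([0.5072, 0.3284]), 0.0006) rack mm 1.3 115.1
  top z [0.095 0.096 0.096 0.096 0.096 0.096 0.096 0.097] expect 0.096
34.55
```

View pics/side17c.png

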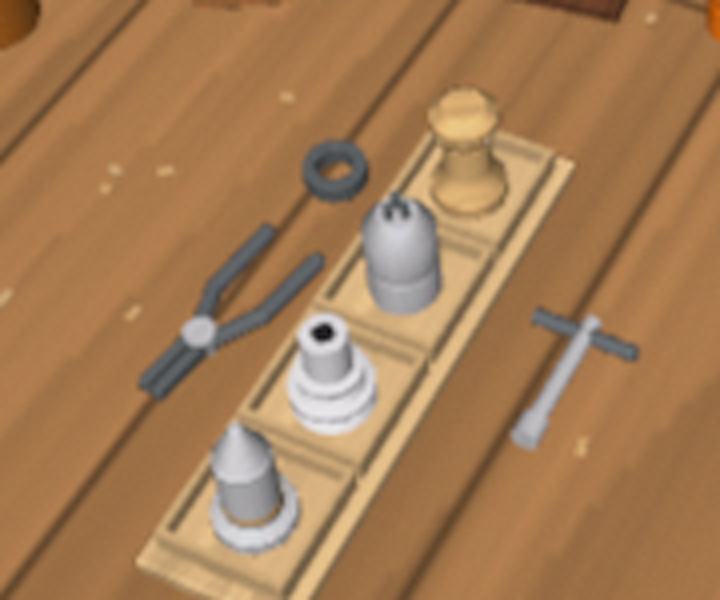

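View pics/top17c.png

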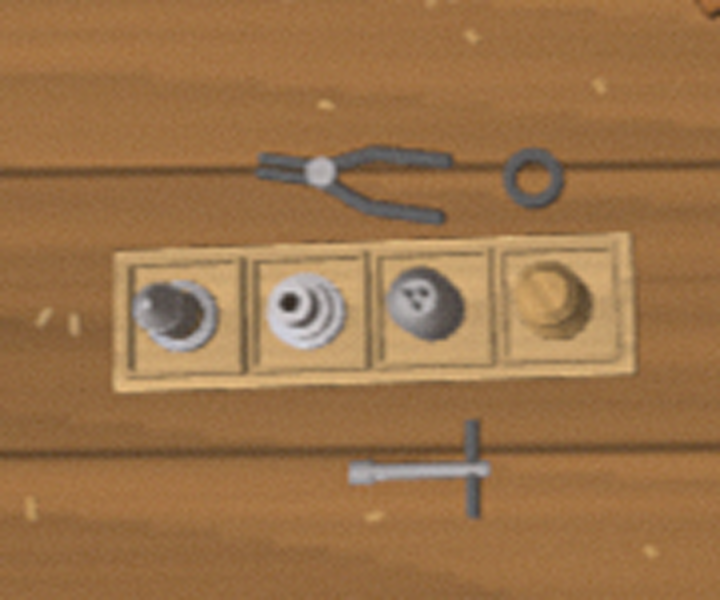

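All four stand upright, centred in the mirrored pockets (left to right: centre, pulley, chuck, beech). Handing in.

```bash
python3 -c "
from station import r
print(r.close_job())"
```

```text
the job is handed in; nothing more can be done
None
```

All four fittings now stand in the plywood rack in reverse order, and I handed the job in at about 34.6 s of the 104 s allowed; no verdict was reported. The storage rack held, left to right, beech, chuck, pulley, centre. The plywood rack now holds, left to right, centre, pulley, chuck, beech. I left the orange look-alikes alone.

**Last checks:**
- **Position:** each fitting is within about 2 mm of its pocket centre in both x and y. The pulley is the worst at about 2 mm in x.
- **Upright:** circle fits at two heights on each fitting agree to within about 1.5 mm, and both final pictures show them upright.
- **Height:** the measured tops are within 3 mm of the expected height. Beech and pulley read 3 mm high, and beech also read 3 mm high before it was moved. I felt floor contact as a force rise for each one before opening the fingers.
- **Clear of the rack:** the gripper was open and well away at hand-in.

**What disagreed:**
- **TCP reading:** it was about 41–45 mm too low along the fingers. My first grip therefore closed on the lathe centre's cone; I saw this in the picture, released it, and gripped lower with no harm done.
- **Pulley:** the first grip caught on the 36 mm step, so I regripped 7 mm higher on the hub.
- **Beech:** the neck grip failed twice because the pads met the head, so I carried it by the 38 mm head instead.

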